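# Hang a pattern template on the rotary rack

## Task

First turn the rotary template rack gently counter-clockwise (seen from above), by its turning peg, until its stop finger presses the sprung stop pin in; ease it on, do not ram it, and leave it pressing on the pin. Then take the plywood template with the hanging hole out of the slotted block and hang it on the rack's empty hook, lowering it gently until the hook bears it, and let go. Leave the solid blank standing in its slot.

Things in the scene. Friction and masses are not known exactly. Their poses are not given: they have to be found in the camera images.
- rack: Turning part of the rack: five round arms (8 mm rods, axis 160 mm above the table) every 72 degrees, each with an upturned tip 118 mm from the axis, its top 14 mm over the arm's axis. Four carry fixed templates reaching 214 mm above the table, one arm is empty. Origin: on the turning axis at table height; z up, x along the EMPTY arm. It turns stiffly (0.35 Nm friction) and stays where left
- stop_finger (a point): End of the flat steel stop finger, 85 mm from the axis, 43 mm above the table, below the empty arm. Turned counter-clockwise it meets a sprung pin in a grey block on the round foot. The block's place is not measured, to be felt or seen: the empty arm then points to the robot's right (-y) within 22 degrees. At the start it stands 30 to 105 degrees clockwise of there
- peg (a point): Centre of the top of the wooden turning peg of the rack: upright, round, 14 mm thick, free over 60 mm below this point, 60 mm from the turning axis, opposite the empty arm, top 250 mm above the table. Turning takes about 7 N here; the stop pin adds up to 4 N as it gives its 6 mm (5 degrees of rack), then it is solid. Leave it over 2 mm in; at most 12 N on the pin (20 N here)
- empty_hook (a point): Point on the axis of the empty arm, 102 mm from the turning axis, 160 mm above the table, where the template should hang (16 mm inward of the upturned tip). Axes as the rack's: x outward along the arm, z up
- template_hole (a point): Centre of the hanging hole of the loose template, 82 mm above its foot: 14 mm wide, 24 mm high, through the 8 mm plate. x along the plate's width, y through its thickness, z up. Hung, the hole's upper edge lies on the arm and its centre 8 mm below the arm's axis; the plate stands square to the arm and may face either way
- template_mid (a point): Centre of the loose template, 73 mm above its foot: plywood, 60 mm wide, 8 mm thick, 146 mm high, 60 g, upright in a slot 28 mm deep (1 mm play): pull straight up. Its top 44 mm are a grip tab 28 mm wide: pinch the 8 mm near the top, 55 to 60 mm above this point, so that the fingertips clear the hook's tip. Axes as template_hole
- template: The same loose template; origin at the centre of its foot
- blank_mid (a point): Centre of the solid blank, a plywood plate without hole or grip tab, 60 mm wide, 8 mm thick, 82 mm high, standing in the other slot of the same block, 56 mm away. Leave it there
Mind the look-alikes: they are no part of the job. What is shaped like the template but purple is not meant.

How it is judged:
On the way, in this order (a step that is already met when the one before it is completed fails the run):
1. the rack is turned until its stop finger presses the sprung pin (over 1 N), the template still in the block (contact force between rack and pin above 1 N), for 0.3 s.
2. the template is lifted out of the block (height (world z) of template_mid above 0.125 m), for 0.1 s.
At the end, for the whole second after the job is handed in: The stop finger still presses the pin (over 0.8 N); the template hangs on the empty arm by its hole: hole centre 70 to 118 mm out along the arm, within 10 mm of it sideways and 3 to 13 mm below its axis, upright within 0.25 rad, at rest and released; the blank is within 20 mm of its start (contact force between rack and pin above 0.8 N and x of template_hole in the frame of rack between 0.07 and 0.118 m and y of template_hole in the frame of rack between -0.01 and 0.01 m and z of template_hole in the frame of empty_hook between -0.013 and -0.003 m and angle between template_hole's own z axis and vertical below 0.25 rad and linear speed of template below 0.03 m/s and distance of blank_mid from where it was at the start of the episode below 0.02 m); the robot touches nothing.
It fails at once if the rack is rammed against its stop (over 12 N on the pin) (contact force between rack and pin above 12 N).
It fails at once if the template is forced onto the rack (over 20 N) (contact force between template and rack above 20 N).
It fails at once if the blank is pulled out or knocked over (distance of blank_mid from where it was at the start of the episode above 0.03 m).
It also fails if it takes over 72 s, if anything falls off the work surface, if the arm or the gripper's body presses on something with over 40 N, if the wrist force passes 120 N, or if a joint passes its speed limit or range.

## Robot

A 7-joint arm with a two-finger parallel gripper is mounted at the origin on the work surface. World frame = base frame: x ahead of the robot, y to its left, z up, the work surface at z = 0. Lengths are in m, angles in rad, forces in N, time in s.
With the tool pointing down it reaches from about 0.4 to 0.85 m from the base axis. Payload 4.5 kg.
Tool frame: the origin (TCP) lies at the very end of the fingers, on their centre line; the grasp point (between the pads) lies 19 mm behind it; z points along the fingers, x is the direction in which the jaws open and shut, and the axes are right-handed (so a half turn about z gives the same grasp; the last joint's range is limited). The gripper opens to 88 mm and grips with 3 to 60 N. Pads are 18 mm wide; open, the fingers measure 123 mm over their backs; the gripper's body (75 mm by 187 mm) begins 45 mm behind the grasp point.
Start: joints at [1.36, 0.689, -0.195, 1.565, 0.157, 0.902, -0.215], TCP at [0.152, -0.606, 0.239] pointing down, gripper open.
Joint ranges: [-3.01, 3.01], [-0.46, 2.08], [-1.47, 1.51], [0.13, 2.56], [-1, 4.14], [0.04, 2.09], [-2.66, 2.66]. Speed limits (rad/s): [2.57, 2.57, 3.14, 3.14, 3.14, 3.14, 3.14].

## Interface

Orientations are given as a rotation vector (axis times angle).
In Python, from station import env gives the robot as it stands. The module is installed in compiled form; this text tells all that it offers.
- The arm moves only by the shell command python3 -m creep 'ROWS' [FORCE]. ROWS is JSON, one flat list of numbers, 7 for each row, row after row: the shift along the tool's x, y, z in m, then the turn, a rotation vector about the tool's x, y, z in degrees, then the opening in per cent of the stroke, from 0 (shut) to 100 (fully open). A call has 1 to 20 rows; each row shifts and turns the commanded pose from where the row before left it, along the tool's axes as they then stand; what a row does not reach is not made up. A row lasts 1/12 s, in which the tool goes at most 41.7 mm and 7.16 degrees, less where a joint would pass 70% of its speed; a pose out of reach is approached as far as the arm can. A call is refused whole if a number of a shift passes 0.0417 or a number of a turn 7.16, either way. A call with a gripper value outside its range is refused whole. The fingers move at their own pace and stop on an object; FORCE is the grip in N (left out, the last holds). Time passes only in rows, so rows that do not move let the fingers close. It gives the time, the measured TCP pose, the force and the opening at its end, in the units of the state.
- env.get_state(): the state, without advancing time (a new reading comes with each control period).
- env.snapshot(name): name is "scene" or "top" or "wrist"; returns the picture (420x560x3 uint8, red, green, blue); there is no depth.
- env.camera_model(name): a dict with "camera_matrix" (3x3 intrinsics, pixels), "pose" (4x4, takes a point from camera to world coordinates). Camera axes: x right, y down, z forward; pixel columns grow to the right and rows downward; lengths in m; the calibration is good to about 2 mm. The wrist camera is an equidistant fisheye: a pixel r from the principal point sees the ray r / f radians off the axis. A picture is of the moment at which its call begins: read the wrist's pose just before it. camera_model takes no time and is no camera call; for the wrist camera it gives the pose at the moment of the call.
- env.job_done(): hands the job in, once; it reports no verdict.
Trained networks look in the newest picture that a camera, given by its name, has taken for a name from the list of things; names that differ only in an ending like _2 or _b are one class to them, and where a whole thing is asked for, a point or a joint stands for the part that bears it (a point fixed in the world has none). Each returns a list of dicts, best first, with "confidence" (0 to 1); they miss things now and then, are a little off and sometimes report something else, mostly with a low value. They report only what shows in the picture. A call takes as long as a camera call. They do not tell look-alikes from the thing itself.
- env.regions_of(camera, target): "mask" (420x560 bool, what is visible of it).
- env.place_of(camera, target): "at" ([x, y, z] in m, in world coordinates, good to about 4 mm: a listed point, or the origin of a listed thing).
The state is a dict: "time_s": time; "joint_positions": joint angles; "qd": joint speeds; "effort": joint torques, N m; "tool_pos": TCP position; "ee_rot": TCP orientation; "force": force on the tool from outside, world axes, zero at the start; "ft_torque": the same for the moment, N m; "width": opening from 0.0 (shut) to 1.0 (fully open).
Only numpy, scipy, OpenCV 4.12 (cv2) and the standard library are available. Lean on these libraries where they do the work, as an engineer would, in place of code of your own. Each camera call takes 0.05 s, during which the arm holds its last target.

## Working session

There is one attempt and no reset: what is moved stays moved. The work goes in short steps, Python scripts to look and compute and a shell command to move; the robot and the scene stay as the last step left them, time stands still between calls to the robot, and variables do not carry over. Pictures are saved under pics/ and viewed, and the job is handed in when it is done.

```bash
mkdir -p pics; ls
python3 - <<'E'
from station import env
import cv2
s=env.get_state()
for k,v in s.items(): print(k,v)
for n in ("scene","top","wrist"):
    im=env.snapshot(n); cv2.imwrite(f"pics/{n}0.png",im[:,:,::-1])
    m=env.camera_model(n); print(n,m)
for t in ("rack","stop_finger","peg","empty_hook","template_hole","template_mid","template","blank_mid"):
    for c in ("scene","top","wrist"):
        print(t,c,[(list(map(lambda v:round(float(v),4),d["at"])),round(d["confidence"],2)) for d in env.place_of(c,t)])
print(env.get_state()["time_s"])
E
```

```text
pics
time_s 0.0
joint_positions [ 1.35977923  0.68999628 -0.19445995  1.56633152  0.15734877  0.90249957
 -0.21512209]
qd [-6.56439742e-05 -8.13450549e-04 -3.44522078e-04  6.75204470e-04
  1.27060240e-03 -2.76493393e-04 -2.52393151e-04]
effort [ 3.31159363e-04 -5.27571845e+01 -1.26696132e+00 -1.53434050e+01
 -5.26464405e-02  6.50269838e-03  1.59306910e-04]
tool_pos [ 0.15124612 -0.60577823  0.23790433]
ee_rot [-2.47534954e+00  1.93291812e+00  2.46358729e-03]
force [1.10765651 0.13459759 0.04004863]
ft_torque [ 0.00714594 -0.04925288  0.00656077]
width 1.0029563791138376
scene {'camera_matrix': array([[440.55998566,   0.        , 281.08704439],
       [  0.        , 440.55998566, 213.4258539 ],
       [  0.        ,   0.        ,   1.        ]]), 'pose': array([[ 0.70457579,  0.49570536, -0.50778849,  0.89223548],
       [ 0.70949871, -0.50578353,  0.49070826, -0.4631709 ],
       [-0.01358434, -0.70601644, -0.70806515,  0.7564927 ],
       [ 0.        ,  0.        ,  0.        ,  1.        ]])}
top {'camera_matrix': array([[498.4259712 ,   0.        , 284.84650253],
       [  0.     
[... 1644 characters left out ...]
cene [([0.365, -0.2666, 0.0689], 0.71), ([0.483, -0.1846, 0.0832], 0.63), ([0.51, -0.3335, 0.0743], 0.63)]
template_mid top [([0.368, -0.2678, 0.0717], 0.71), ([0.4876, -0.1833, 0.084], 0.68), ([0.5139, -0.3331, 0.0714], 0.62)]
template_mid wrist []
template scene [([0.3711, -0.2658, -0.001], 0.73), ([0.4854, -0.1823, 0.0129], 0.72), ([0.5147, -0.3335, 0.0027], 0.67), ([0.4251, 0.0731, 0.1589], 0.37)]
template top [([0.3657, -0.2679, 0.004], 0.69), ([0.4862, -0.1846, 0.0119], 0.65), ([0.5144, -0.3333, 0.0004], 0.48)]
template wrist []
blank_mid scene [([0.4884, -0.2428, 0.0512], 0.97), ([0.5158, 0.1129, 0.0016], 0.66)]
blank_mid top [([0.4941, -0.2347, 0.0525], 0.69)]
blank_mid wrist []
1.35
```

View pics/scene0.png

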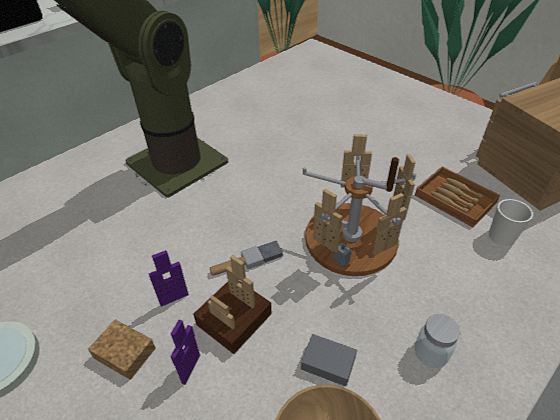

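View pics/top0.png

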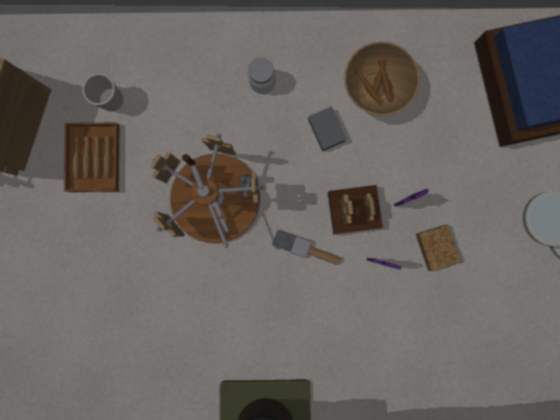

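View pics/wrist0.png

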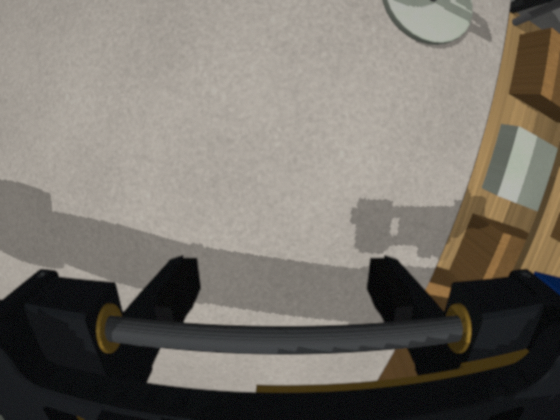

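The pictures show the rack at about (215,195) in the top view, the block with the template at about (350,210), and two purple look-alikes at (412,197) and (384,264). I'll zoom in on the rack and the block.

Run:
```python
import cv2
a=cv2.imread("pics/scene0.png");t=cv2.imread("pics/top0.png")
f=lambda im,x,y,w,h:cv2.resize(im[y:y+h,x:x+w],(400,400*h//w),interpolation=cv2.INTER_CUBIC)
import numpy as np
o=np.vstack([np.hstack([f(a,290,125,140,100),f(t,145,125,140,100)]),np.hstack([f(a,180,240,140,100),f(t,320,170,84,60)])])
cv2.imwrite("pics/zoom0.png",cv2.convertScaleAbs(o,alpha=1.4))
```

```text
(no output)
```

View pics/zoom0.png

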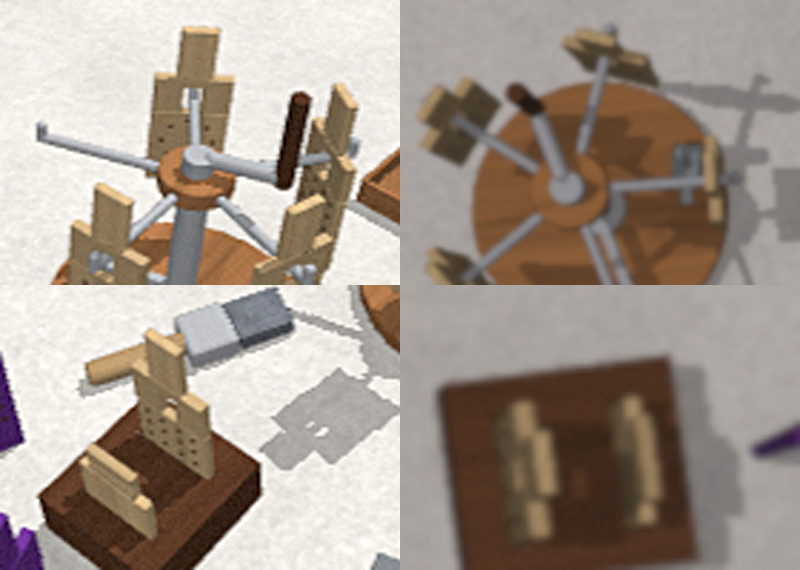

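```bash
cat > h.py <<'E'
from station import env
import numpy as np, cv2
from scipy.spatial.transform import Rotation as Ro
def st():
    s=env.get_state(); R=Ro.from_rotvec(s["ee_rot"]); return s,np.array(s["tool_pos"]),R
def ray(cam,u,v,z):
    m=env.camera_model(cam);K=np.array(m["camera_matrix"]);T=np.array(m["pose"])
    d=np.array([(u-K[0,2])/K[0,0],(v-K[1,2])/K[1,1],1.]) 
    if cam=="wrist":
        r=np.hypot(d[0],d[1]); d=np.array([d[0]/r*np.sin(r),d[1]/r*np.sin(r),np.cos(r)])
    d=T[:3,:3]@d; o=T[:3,3]; return o+d*(z-o[2])/d[2]
def to(p,yaw_deg):
    """tool-frame delta (from present measured pose) to p, tool down, tool x at yaw"""
    s,t,R=st()
    y=np.radians(yaw_deg); x=np.array([np.cos(y),np.sin(y),0]);z=np.array([0,0,-1.])
    G=Ro.from_matrix(np.c_[x,np.cross(z,x),z])
    print("pos",t.round(4),"yaw",np.degrees(np.arctan2(*R.as_matrix()[[1,0],0])).round(2),"F",np.array(s["force"]).round(2),"w",round(s["width"],3),"t",s["time_s"])
    print(" d tool mm",(R.inv().apply(np.array(p)-t)*1000).round(1),"turn deg",(R.inv()*G).as_rotvec(degrees=True).round(2))
E
python3 - <<'E'
from h import *
from scipy.optimize import least_squares
obs=[(0,0,.5182,.1093),(0,0,.5211,.1121),(.085,0,.4448,.0808),(.085,0,.4421,.0796),(-.06,0,.5797,.1321),(.102,0,.4282,.0745),(.102,0,.4244,.0726)]
f=lambda p:sum([[p[0]+r*np.cos(p[2])-x,p[1]+r*np.sin(p[2])-y] for r,_,x,y in obs],[])
s=least_squares(f,[.52,.11,np.radians(200)]);print(s.x[:2],np.degrees(s.x[2]),np.round(s.fun*1000,1))
c=s.x
print("peg",c[0]-.06*np.cos(c[2]),c[1]-.06*np.sin(c[2]))
b=ray("top",246,181,.045);print("stopblock",b,np.degrees(np.arctan2(b[1]-c[1],b[0]-c[0])),np.hypot(*(b[:2]-c[:2])))
b=ray("scene",343,254,.045);print("stopblock scene",b,np.degrees(np.arctan2(b[1]-c[1],b[0]-c[0])),np.hypot(*(b[:2]-c[:2])))
# block orientation
im=env.snapshot("top");hsv=cv2.cvtColor(im,cv2.COLOR_RGB2HSV)
m=np.zeros(im.shape[:2],np.uint8);m[175:245,320:392]=1
dark=((im.max(2)<85)&(hsv[...,1]>100)).astype(np.uint8)*m
n,l,stt,_=cv2.connectedComponentsWithStats(dark)
k=1+stt[1:,4].argmax();pts=np.argwhere(l==k)[:,::-1].astype(np.float32)
r=cv2.minAreaRect(pts);print(r,stt[k])
q=np.array([ray("top",u,v,.03) for u,v in cv2.boxPoints(r)]);print(q.round(4))
for i in range(4):
    d=q[(i+1)%4]-q[i];print(np.degrees(np.arctan2(d[1],d[0])).round(2),np.linalg.norm(d))
for cam in("top","scene"):
  env.snapshot(cam) 
  for tg in("template_mid","blank_mid"):
    for d in env.regions_of(cam,tg):
        mm=d["mask"];ij=np.argwhere(mm);print(cam,tg,d["confidence"],mm.sum(),ij.min(0)[::-1],ij.max(0)[::-1])
to([.45,-.2,.3],-76); to([.575,.133,.3],-69)
E
```

```text
[0.52161622 0.11062648] 201.16775869046882 [ 3.4  1.3  0.5 -1.5 -2.4 -0.9  0.3  0.3 -2.1  0.2 -1.7 -0.7  2.1  1.2]
peg 0.5775678464469125 0.1322924729658391
stopblock [0.55474498 0.03666774 0.045     ] -65.87068951959975 0.0810395612659574
stopblock scene [0.55886968 0.03610198 0.045     ] -63.44035122890355 0.08331699451475752
((354.80810546875, 209.13766479492188), (41.814632415771484, 47.89326858520508), 82.64761352539062) [ 329  186   53   47 1610]
[[ 0.53   -0.1508  0.03  ]
 [ 0.5428 -0.26    0.03  ]
 [ 0.4475 -0.2698  0.03  ]
 [ 0.435  -0.1612  0.03  ]]
-83.35 0.10991725489173622
-174.1 0.09571867747097325
96.62 0.10929898483847666
6.27 0.09564860098796357
top template_mid 0.7 181 [394 189] [427 205]
top template_mid 0.5 207 [341 197] [352 222]
top blank_mid 0.46 202 [364 194] [374 220]
scene template_mid 0.97 1325 [149 251] [188 305]
scene template_mid 0.77 840 [227 257] [254 307]
scene template_mid 0.72 1140 [172 322] [199 384]
scene blank_mid 0.6 5901 [303 134] [415 254]
scene blank_mid 0.59 438 [208 296] [234 327]
scene blank_mid 0.31 852 [227 256] [255 307]
pos [ 0.1515 -0.6064  0.2387] yaw -75.97 F [-0.49 -0.36 -0.57] w 1.003 t 1.7
 d tool mm [-321.9 -388.1  -61.3] turn deg [-0.   -0.01  0.03]
pos [ 0.1515 -0.6064  0.2387] yaw -75.97 F [-0.49 -0.36 -0.57] w 1.003 t 1.7
 d tool mm [-614.7 -590.1  -61.3] turn deg [-0.   -0.01 -6.97]
```

```bash
python3 -m creep '[-0.02,-0.024,-0.004,0,0,0,45, -0.02,-0.024,-0.004,0,0,0,45, -0.02,-0.024,-0.004,0,0,0,45, -0.02,-0.024,-0.004,0,0,0,45, -0.02,-0.024,-0.004,0,0,0,45, -0.02,-0.024,-0.004,0,0,0,45, -0.02,-0.024,-0.004,0,0,0,45, -0.02,-0.024,-0.004,0,0,0,45, -0.02,-0.024,-0.004,0,0,0,45, -0.02,-0.024,-0.004,0,0,0,45, -0.02,-0.024,-0.004,0,0,0,45, -0.02,-0.024,-0.004,0,0,0,45, -0.02,-0.024,-0.004,0,0,0,45, -0.02,-0.024,-0.004,0,0,0,45, -0.02,-0.024,-0.004,0,0,0,45, -0.02,-0.024,-0.004,0,0,0,45]' 10; python3 -c "
from h import *
to([.5776,.1323,.3],-68.8)"
```

```text
time_s: 3.03
tool_pos: [0.4472, -0.2015, 0.3031]
ee_rot: [2.476, -1.934, 0.001]
force: [0.4, -0.4, 0.3]
width: 0.453
pos [ 0.4472 -0.2015  0.3031] yaw -75.97 F [ 0.37 -0.37  0.28] w 0.453 t 3.0333
 d tool mm [-292.2 -207.4    3.1] turn deg [-0.02 -0.02 -7.17]
```

```bash
python3 -m creep '[-0.0243,-0.0173,0,0,0,0,45, -0.0243,-0.0173,0,0,0,0,45, -0.0243,-0.0173,0,0,0,0,45, -0.0243,-0.0173,0,0,0,0,45, -0.0243,-0.0173,0,0,0,0,45, -0.0243,-0.0173,0,0,0,0,45, -0.0243,-0.0173,0,0,0,0,45, -0.0243,-0.0173,0,0,0,0,45, -0.0243,-0.0173,0,0,0,0,45, -0.0243,-0.0173,0,0,0,0,45, -0.0243,-0.0173,0,0,0,0,45, -0.0243,-0.0173,0,0,0,0,45, 0,0,0,0,0,-3.6,45, 0,0,0,0,0,-3.6,45]' 10
python3 - <<'E'
from h import *
to([.5776,.1323,.225],-68.8)
im=env.snapshot("wrist");cv2.imwrite("pics/w1.png",im[:,:,::-1])
for t in("peg","empty_hook","rack"):print(t,[(d["at"],d["confidence"]) for d in env.place_of("wrist",t)])
for c in("top","scene"):
    env.snapshot(c);print(c,[(d["at"],d["confidence"]) for d in env.place_of(c,"peg")])
E
```

```text
time_s: 4.2
tool_pos: [0.5773, 0.1334, 0.3025]
ee_rot: [-2.598, 1.764, 0.001]
force: [-0.3, -0.6, 0.6]
width: 0.452
pos [0.5773 0.1334 0.3025] yaw -68.36 F [-0.27 -0.61  0.56] w 0.452 t 4.2
 d tool mm [ 1.2  0.2 77.5] turn deg [-0.03  0.06  0.44]
peg [([0.5761, 0.137, 0.2511], 0.82)]
empty_hook [([0.5736, 0.1363, 0.2513], 0.45)]
rack [([0.5199, 0.1145, 0.0011], 0.64)]
top [([0.5743, 0.1344, 0.2546], 0.97)]
scene [([0.5779, 0.131, 0.2535], 0.57)]
```

View pics/w1.png

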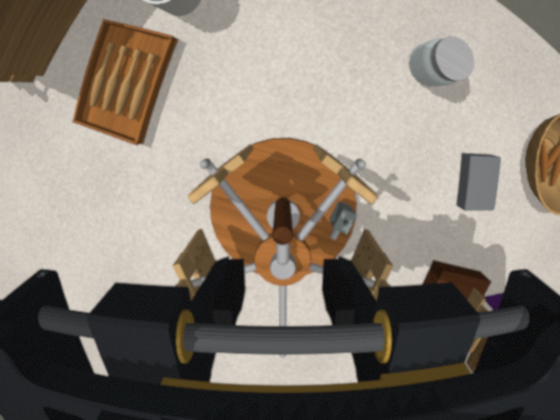

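The peg's top is at about (283,205), centred between the fingers, and the stop block is at (343,220). Now I'll descend and grip lightly.

```bash
python3 -c "
from h import *
for v in (200,207): print(ray('wrist',283,v,.25))
print(ray('wrist',343,222,.045))"
python3 -m creep '[0,0,0.02,0,0,0,45, 0,0,0.02,0,0,0,45, 0,0,0.02,0,0,0,45, 0,0,0.018,0,0,0,45, 0,0,0,0,0,0,10, 0,0,0,0,0,0,10, 0,0,0,0,0,0,10, 0,0,0,0,0,0,10]' 10
python3 - <<'E'
from h import *
to([.5776,.1323,.225],-68.8)
im=env.snapshot("wrist");cv2.imwrite("pics/w2.png",im[:,:,::-1])
E
```

```text
[0.59911356 0.14011526 0.25      ]
[0.59477274 0.13843695 0.25      ]
[0.54571329 0.03385018 0.045     ]
time_s: 5.27
tool_pos: [0.5773, 0.1326, 0.2258]
ee_rot: [-2.59, 1.771, 0.002]
force: [-1.5, 6.5, -1.8]
width: 0.173
pos [0.5773 0.1326 0.2258] yaw -68.73 F [-1.47  6.52 -1.77] w 0.173 t 5.2667
 d tool mm [ 0.4 -0.2  0.8] turn deg [-0.13  0.16  0.07]
```

View pics/w2.png

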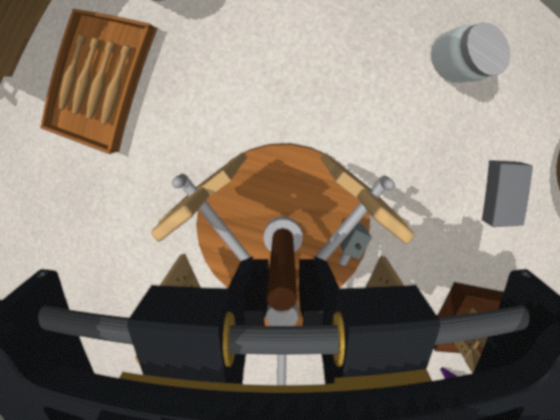

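```bash
python3 -m creep '[-0.0042,0.00015,0,0,0,-4,10, -0.0042,0.00015,0,0,0,-4,10, -0.0042,0.00015,0,0,0,-4,10, -0.0042,0.00015,0,0,0,-4,10, -0.0042,0.00015,0,0,0,-4,10, -0.0042,0.00015,0,0,0,-4,10, -0.0042,0.00015,0,0,0,-4,10, -0.0042,0.00015,0,0,0,-4,10, -0.0042,0.00015,0,0,0,-4,10, -0.0042,0.00015,0,0,0,-4,10]'
cat >> h.py <<'E'
C=np.array([.5205,.1115])
def rep():
    s,t,R=st(); f=R.inv().apply(s["force"]); d=t[:2]-C
    yaw=np.degrees(np.arctan2(*R.as_matrix()[[1,0],0]))
    print("t",round(s["time_s"],2),"pos",t.round(4),"yaw %.2f pegang %.2f r %.1f"%(yaw,np.degrees(np.arctan2(d[1],d[0])),1000*np.hypot(*d)),"Ftool",f.round(2),"Tz",round(s["ft_torque"][2],3),"w",round(s["width"],3),"q7",s["joint_positions"][6].round(2))
E
python3 - <<'E'
from h import *
rep()
im=env.snapshot("wrist");cv2.imwrite("pics/w3.png",im[:,:,::-1])
im=env.snapshot("top");cv2.imwrite("pics/t3.png",cv2.resize(im[100:280,100:340,::-1],(800,600)))
for t in ("stop_finger","empty_hook","peg"): print(t,[(d["at"],d["confidence"]) for d in env.place_of("top",t)])
rep()
E
```

```text
time_s: 6.15
tool_pos: [0.5544, 0.1611, 0.2259]
ee_rot: [-3.04, 0.778, -0.013]
force: [8.1, 0.4, -7.8]
width: 0.155
t 6.15 pos [0.5544 0.1611 0.2259] yaw -28.70 pegang 55.61 r 60.1 Ftool [ 6.83 -4.21  7.88] Tz 0.052 w 0.155 q7 -1.2
stop_finger [([0.4845, -0.186, 0.0103], 0.68)]
empty_hook [([0.4637, 0.0246, 0.1587], 0.76)]
peg []
t 6.4 pos [0.5533 0.1618 0.2259] yaw -28.81 pegang 56.91 r 60.1 Ftool [ 3.65 -5.02  6.5 ] Tz 0.089 w 0.153 q7 -1.21
```

View pics/w3.png

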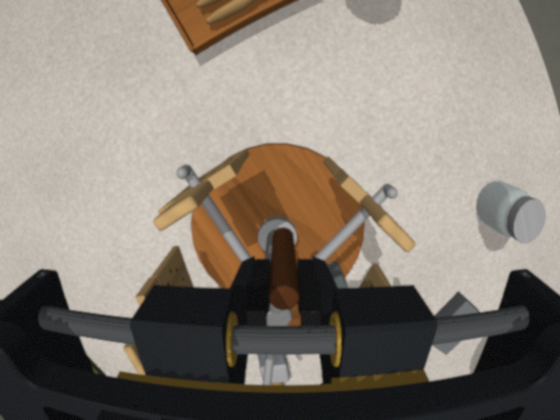

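View pics/t3.png

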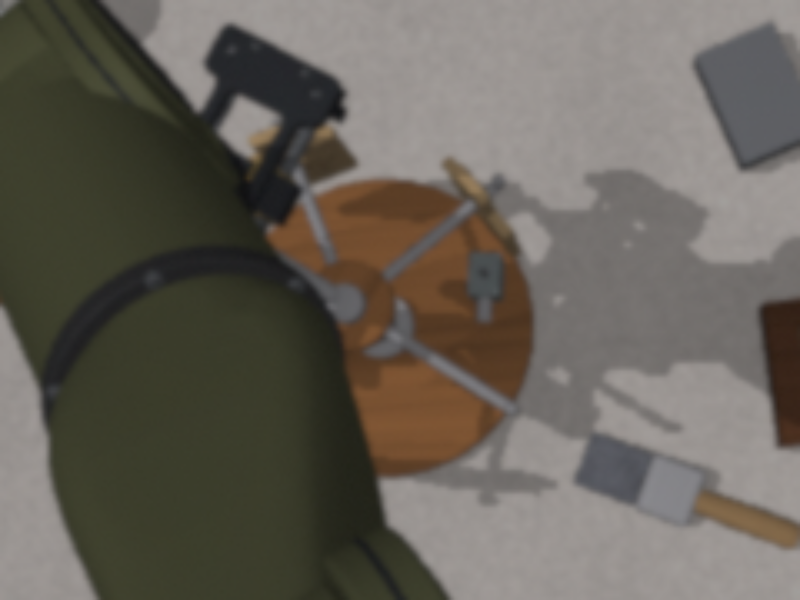

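```bash
python3 -c "
from h import *
for u,v in((245.2,195.8),(245.5,180)):
  b=ray('top',u,v,.043);d=b[:2]-C;print(b,np.degrees(np.arctan2(d[1],d[0])),np.hypot(*d))
b=ray('top',100+515*.3,100+408*.3,.174);d=b[:2]-C;print('tip',b,np.degrees(np.arctan2(d[1],d[0])),np.hypot(*d))"
```

```text
[0.52129197 0.03888415 0.043     ] -89.37514075806408 0.07262017115875687
[0.55728638 0.03794316 0.043     ] -63.42999191486364 0.08224260980875286
tip [0.45578072 0.01019308 0.174     ] -122.57221523594121 0.120215127269919
```

```bash
python3 -m creep '[-0.0042,0.00015,0,0,0,-4,10, -0.0042,0.00015,0,0,0,-4,10, -0.0042,0.00015,0,0,0,-4,10, -0.0042,0.00015,0,0,0,-4,10, -0.0021,0.00004,0,0,0,-2,10, -0.0021,0.00004,0,0,0,-2,10, -0.001,0,0,0,0,-1,10]'; python3 -c "
from h import *
rep()"; python3 -m creep '[-0.001,0,0,0,0,-1,10,-0.001,0,0,0,0,-1,10]'; python3 -c "
from h import *
rep()
im=env.snapshot('scene');cv2.imwrite('pics/s4.png',cv2.resize(im[120:300,240:480,::-1],(800,600)))
im=env.snapshot('top');cv2.imwrite('pics/t4.png',cv2.resize(im[140:230,160:280,::-1],(800,600)))"
```

```text
time_s: 6.98
tool_pos: [0.5331, 0.17, 0.2259]
ee_rot: [-3.129, 0.211, -0.013]
force: [7.6, 3.3, -9.5]
width: 0.154
t 6.98 pos [0.5331 0.17   0.2259] yaw -7.70 pegang 77.83 r 59.9 Ftool [ 7.   -4.27  9.57] Tz 0.048 w 0.154 q7 -0.95
time_s: 7.15
tool_pos: [0.5313, 0.1704, 0.2259]
ee_rot: [-3.132, 0.157, -0.013]
force: [8.0, 4.1, -9.8]
width: 0.152
t 7.15 pos [0.5313 0.1704 0.2259] yaw -5.75 pegang 79.61 r 59.9 Ftool [ 7.46 -4.83  9.94] Tz 0.064 w 0.152 q7 -0.93
```

View pics/s4.png

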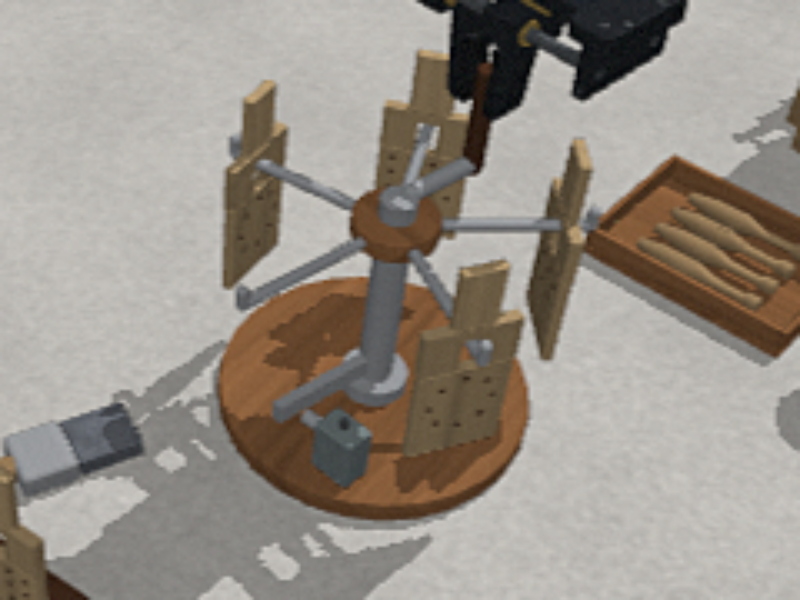

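View pics/t4.png

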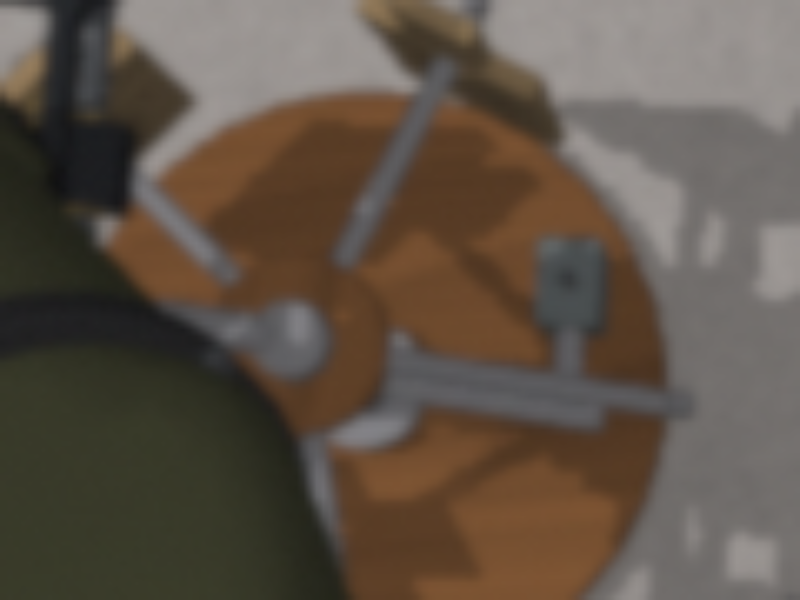

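```bash
R='import h;h.rep()'; python3 -m creep '[-0.001,0,0,0,0,-1,10,0,0,0,0,0,0,10]' >/dev/null; python3 -c "$R";  python3 -m creep '[-0.001,0,0,0,0,-1,10,0,0,0,0,0,0,10]' >/dev/null; python3 -c "$R"; python3 -m creep '[-0.001,0,0,0,0,-1,10,0,0,0,0,0,0,10]' >/dev/null; python3 -c "$R"
```

```text
t 7.42 pos [0.5301 0.1706 0.2259] yaw -4.74 pegang 80.79 r 59.9 Ftool [ 7.18 -6.29  8.92] Tz 0.068 w 0.156 q7 -0.91
t 7.58 pos [0.529  0.1707 0.2259] yaw -3.74 pegang 81.80 r 59.8 Ftool [ 6.14 -4.73  8.9 ] Tz 0.087 w 0.156 q7 -0.9
t 7.75 pos [0.528  0.1709 0.2259] yaw -2.74 pegang 82.81 r 59.8 Ftool [ 6.5  -4.73  9.05] Tz 0.106 w 0.154 q7 -0.89
```

```bash
R='import h;h.rep()'; python3 -m creep '[-0.001,0,0,0,0,-1,10,0,0,0,0,0,0,10]' >/dev/null; python3 -c "$R";  python3 -m creep '[-0.001,0,0,0,0,-1,10,0,0,0,0,0,0,10]' >/dev/null; python3 -c "$R"; python3 -c "
from h import *
im=env.snapshot('scene');cv2.imwrite('pics/s5.png',cv2.resize(im[210:270,310:390,::-1],(800,600)))"
```

```text
t 7.92 pos [0.527  0.171  0.2259] yaw -1.73 pegang 83.80 r 59.8 Ftool [ 6.26 -5.24  9.23] Tz 0.062 w 0.154 q7 -0.88
t 8.08 pos [0.5259 0.1711 0.2259] yaw -0.73 pegang 84.80 r 59.8 Ftool [ 7.7  -4.71  9.06] Tz 0.051 w 0.154 q7 -0.86
```

View pics/s5.png

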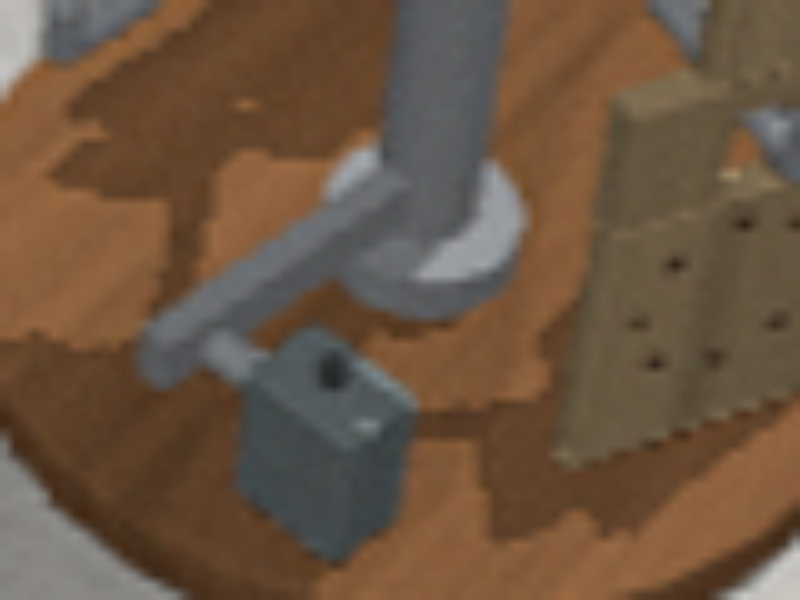

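```bash
R='import h;h.rep()'; for i in 1; do python3 -m creep '[-0.0005,0,0,0,0,-0.5,10,0,0,0,0,0,0,10]' >/dev/null; python3 -c "$R";  python3 -m creep '[-0.0005,0,0,0,0,-0.5,10,0,0,0,0,0,0,10]' >/dev/null; python3 -c "$R"; python3 -m creep '[-0.0005,0,0,0,0,-0.5,10,0,0,0,0,0,0,10]' >/dev/null; python3 -c "$R"; python3 -m creep '[-0.0005,0,0,0,0,-0.5,10,0,0,0,0,0,0,10]' >/dev/null; python3 -c "$R"; done;  python3 -c "
from h import *
im=env.snapshot('scene');cv2.imwrite('pics/s6.png',cv2.resize(im[210:270,310:390,::-1],(800,600)))"
```

```text
t 8.3 pos [0.5255 0.1711 0.2259] yaw -0.25 pegang 85.19 r 59.8 Ftool [ 6.89 -5.46  8.68] Tz 0.048 w 0.153 q7 -0.86
t 8.47 pos [0.525  0.1711 0.2259] yaw 0.25 pegang 85.68 r 59.8 Ftool [ 7.07 -5.26  9.29] Tz 0.051 w 0.158 q7 -0.85
t 8.63 pos [0.5245 0.1712 0.2259] yaw 0.75 pegang 86.18 r 59.8 Ftool [ 6.77 -4.57  8.41] Tz 0.103 w 0.153 q7 -0.84
t 8.8 pos [0.524  0.1712 0.2259] yaw 1.25 pegang 86.64 r 59.8 Ftool [ 6.81 -5.26  9.17] Tz 0.143 w 0.158 q7 -0.84
```

View pics/s6.png

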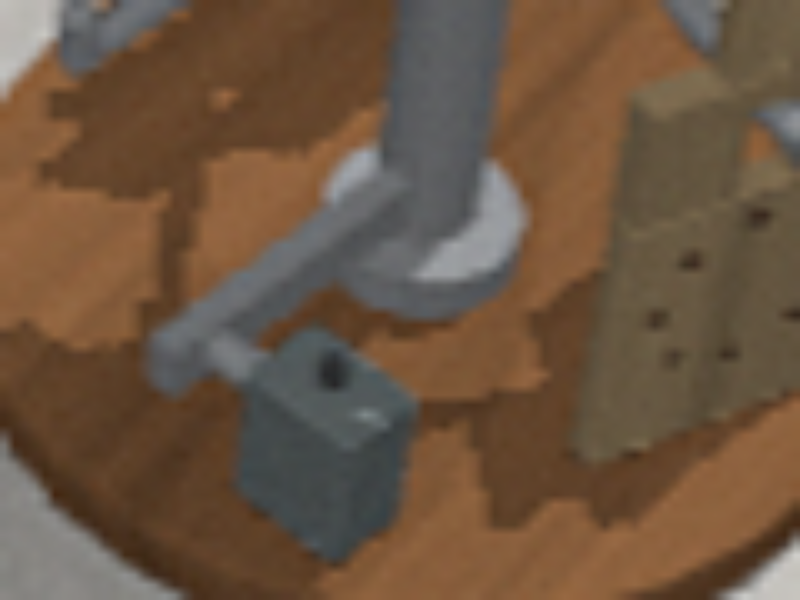

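```bash
R='import h;h.rep()'; for i in 1; do python3 -m creep '[-0.0005,0,0,0,0,-0.5,10,-0.0005,0,0,0,0,-0.5,10,0,0,0,0,0,0,10]' >/dev/null; python3 -c "$R";  python3 -m creep '[-0.0005,0,0,0,0,-0.5,10,0,0,0,0,0,0,10]' >/dev/null; python3 -c "$R"; python3 -m creep '[-0.0005,0,0,0,0,-0.5,10,0,0,0,0,0,0,10]' >/dev/null; python3 -c "$R"; python3 -m creep '[-0.0005,0,0,0,0,-0.5,10,0,0,0,0,0,0,10]' >/dev/null; python3 -c "$R"; done;  python3 -c "
from h import *
im=env.snapshot('scene');cv2.imwrite('pics/s7.png',cv2.resize(im[210:270,310:390,::-1],(800,600)))"
```

```text
t 9.1 pos [0.5231 0.1712 0.2259] yaw 2.25 pegang 87.50 r 59.8 Ftool [ 7.34 -5.3   9.75] Tz 0.089 w 0.153 q7 -0.83
t 9.27 pos [0.5227 0.1712 0.2259] yaw 2.74 pegang 87.85 r 59.8 Ftool [ 7.91 -5.32 10.34] Tz 0.057 w 0.153 q7 -0.82
t 9.43 pos [0.5223 0.1712 0.2259] yaw 3.24 pegang 88.24 r 59.8 Ftool [ 8.62 -3.66 10.29] Tz 0.047 w 0.159 q7 -0.81
t 9.6 pos [0.5219 0.1712 0.2259] yaw 3.74 pegang 88.62 r 59.8 Ftool [ 8.84 -4.64 10.47] Tz -0.003 w 0.149 q7 -0.81
```

View pics/s7.png

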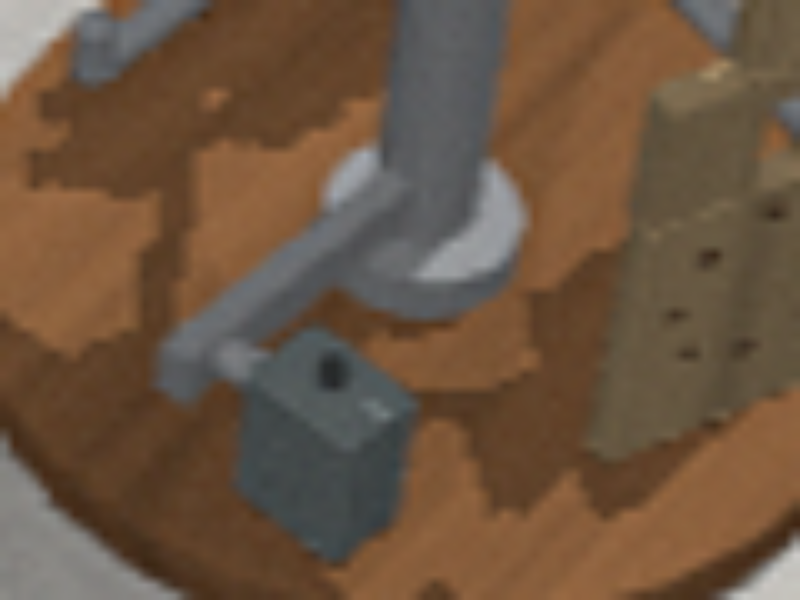

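```bash
R='import h;h.rep()'; python3 -m creep '[-0.0005,0,0,0,0,-0.5,10,0,0,0,0,0,0,10]' >/dev/null; python3 -c "$R"; python3 -m creep '[-0.0005,0,0,0,0,-0.5,10,0,0,0,0,0,0,10]' >/dev/null; python3 -c "$R"; python3 -m creep '[-0.0004,0,0,0,0,-0.5,10,0,0,0,0,0,0,10,0,0,0,0,0,0,10,0,0,0,0,0,0,10]' >/dev/null; python3 -c "$R"
```

```text
t 9.82 pos [0.5216 0.1712 0.2259] yaw 4.23 pegang 88.98 r 59.8 Ftool [ 8.72 -5.45 11.24] Tz 0.004 w 0.156 q7 -0.8
t 9.98 pos [0.5212 0.1713 0.226 ] yaw 4.73 pegang 89.36 r 59.8 Ftool [ 8.79 -4.9  11.42] Tz -0.024 w 0.156 q7 -0.79
t 10.32 pos [0.5208 0.1713 0.2259] yaw 5.21 pegang 89.68 r 59.8 Ftool [ 8.69 -5.26 11.74] Tz 0.031 w 0.152 q7 -0.79
```

```bash
python3 -m creep '[0,0,0,0,0,0,40,0,0,0,0,0,0,40,0,0,0,0,0,0,40,0,0,0,0,0,0,40,0,0,-0.02,0,0,0,40,0,0,-0.02,0,0,0,40,0,0,-0.02,0,0,0,40,0,0,-0.02,0,0,0,40]'
python3 - <<'E'
from h import *
rep()
im=env.snapshot('scene');cv2.imwrite('pics/s8.png',cv2.resize(im[210:270,310:390,::-1],(800,600)))
for t in("empty_hook","stop_finger","rack","peg"):print(t,[(d["at"],d["confidence"]) for d in env.place_of("scene",t)])
im=env.snapshot('top');cv2.imwrite('pics/t8.png',cv2.resize(im[120:260,160:345,::-1],(800,605))[:600])
for t in("empty_hook","stop_finger","rack","peg","template_mid"):print(t,[(d["at"],d["confidence"]) for d in env.place_of("top",t)])
to([.4857,-.1827,.26],-83.5)
E
```

```text
time_s: 10.98
tool_pos: [0.516, 0.1682, 0.3058]
ee_rot: [3.138, 0.143, -0.0]
force: [0.4, 0.2, -0.6]
width: 0.4
t 10.98 pos [0.516  0.1682 0.3058] yaw 5.23 pegang 94.48 r 56.9 Ftool [ 0.43 -0.13  0.65] Tz 0.029 w 0.4 q7 -0.7
empty_hook [([0.5222, 0.0119, 0.1588], 0.92)]
stop_finger [([0.5224, 0.031, 0.0441], 0.78), ([0.5212, 0.0109, 0.1611], 0.43)]
rack [([0.5173, 0.1096, -0.0008], 0.58)]
peg [([0.523, 0.1683, 0.2532], 0.7)]
empty_hook [([0.5192, 0.01, 0.1571], 0.93)]
stop_finger [([0.5242, 0.0251, 0.0401], 0.83)]
rack [([0.5226, 0.1164, 0.0001], 0.95), ([0.5207, 0.0118, 0.1587], 0.68)]
peg [([0.5194, 0.1706, 0.2537], 0.61)]
template_mid [([0.5141, -0.3338, 0.0725], 0.65), ([0.4855, -0.1853, 0.0831], 0.57), ([0.3689, -0.266, 0.0748], 0.42)]
pos [0.5161 0.1684 0.304 ] yaw 5.23 F [ 0.37 -0.14 -0.09] w 0.399 t 11.5333
 d tool mm [-62.2 346.9  44.3] turn deg [7.000e-02 4.000e-02 8.873e+01]
```

View pics/s8.png

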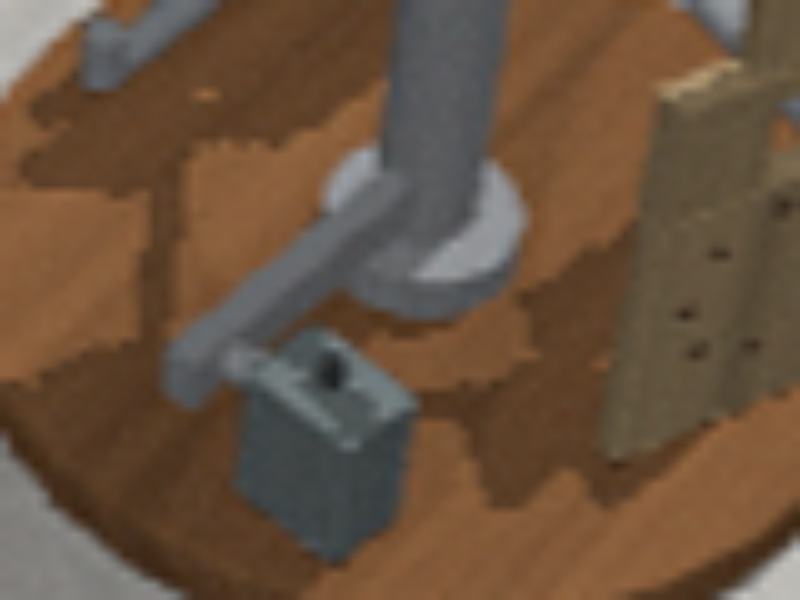

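View pics/t8.png

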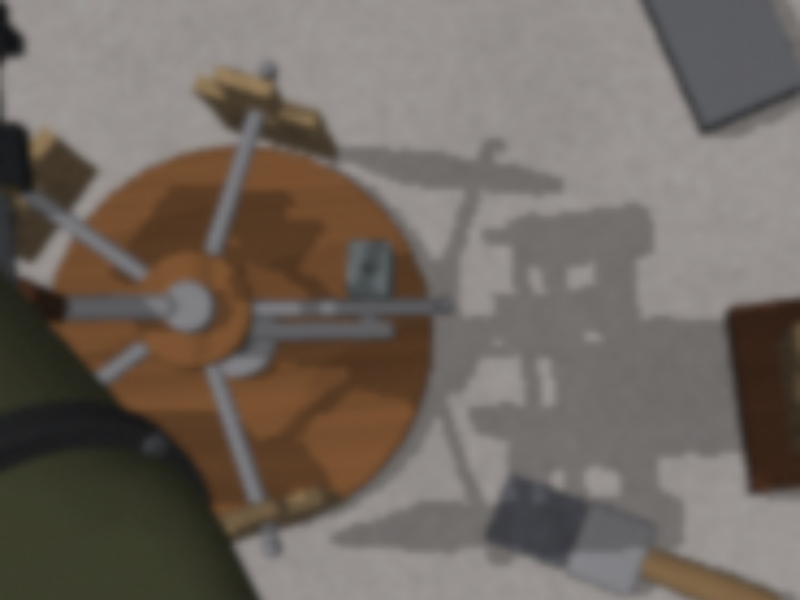

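```bash
python3 -m creep '[-0.0062,0.0347,0,0,0,0,40,-0.0062,0.0347,0,0,0,0,40,-0.0062,0.0347,0,0,0,0,40,-0.0062,0.0347,0,0,0,0,40,-0.0062,0.0347,0,0,0,0,40,-0.0062,0.0347,0,0,0,0,40,-0.0062,0.0347,0,0,0,0,40,-0.0062,0.0347,0,0,0,0,40,-0.0062,0.0347,0,0,0,0,40,-0.0062,0.0347,0,0,0,0,40]' >/dev/null; python3 -m creep '[0,0,0,0,0,7,40,0,0,0,0,0,7,40,0,0,0,0,0,7,40,0,0,0,0,0,7,40,0,0,0,0,0,7,40,0,0,0,0,0,7,40,0,0,0,0,0,7,40,0,0,0,0,0,7,40,0,0,0,0,0,7,40,0,0,0,0,0,7,40,0,0,0,0,0,7,40,0,0,0,0,0,7,40,0,0,0,0,0,4.7,40,0,0,0,0,0,0,40]'
python3 - <<'E'
from h import *
im=env.snapshot("wrist");cv2.imwrite("pics/w9.png",im[:,:,::-1])
for t in("template_mid","template_hole","template","blank_mid"):print(t,[(d["at"],d["confidence"]) for d in env.place_of("wrist",t)])
to([.4857,-.1827,.26],-83.5)
E
```

```text
time_s: 13.53
tool_pos: [0.4862, -0.1824, 0.3045]
ee_rot: [2.342, -2.093, -0.0]
force: [0.0, 0.9, 0.6]
width: 0.402
template_mid [([0.5113, -0.3303, 0.0684], 0.63)]
template_hole [([0.4868, -0.1817, 0.0955], 0.72), ([0.5129, -0.3297, 0.0795], 0.69)]
template [([0.3632, -0.2702, 0.0002], 0.79), ([0.4879, -0.1814, 0.0137], 0.75), ([0.514, -0.3347, -0.0001], 0.63)]
blank_mid [([0.4894, -0.2367, 0.0561], 0.6)]
pos [ 0.4862 -0.1826  0.3046] yaw -83.38 F [ 0.65 -0.92  0.17] w 0.401 t 13.7833
 d tool mm [ 0.1  0.5 44.6] turn deg [0.01 0.01 0.12]
```

View pics/w9.png

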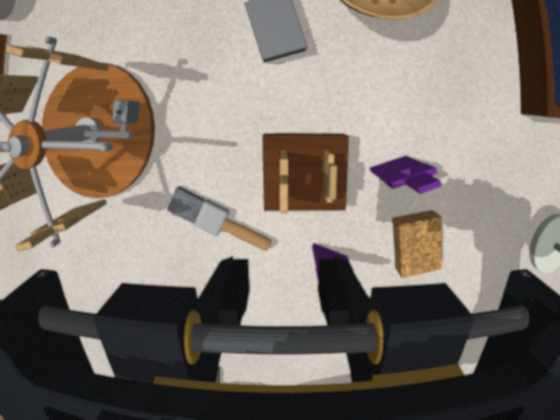

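```bash
python3 -m creep '[0.001,0,0.02,0,0,0,40,0,0,0.02,0,0,0,40,0,0,0.02,0,0,0,40,0,0,0.02,0,0,0,40,0,0,0.02,0,0,0,40,0,0,0.02,0,0,0,40,0,0,0.02,0,0,0,40,0,0,0.02,0,0,0,40,0,0,0.015,0,0,0,40,0,0,0.0065,0,0,0,40,0,0,0,0,0,0,40]'
python3 - <<'E'
from h import *
rep()
im=env.snapshot("wrist");cv2.imwrite("pics/w10.png",im[:,:,::-1])
im=env.snapshot('scene');cv2.imwrite('pics/s10.png',cv2.resize(im[210:345,160:340,::-1],(800,600)))
E
```

```text
time_s: 14.7
tool_pos: [0.4856, -0.1834, 0.122]
ee_rot: [2.344, -2.09, -0.004]
force: [0.6, 0.1, 0.0]
width: 0.401
t 14.7 pos [ 0.4856 -0.1834  0.122 ] yaw -83.43 pegang -96.74 r 296.9 Ftool [-0.03 -0.63 -0.04] Tz -0.015 w 0.401 q7 -1.42
```

View pics/w10.png

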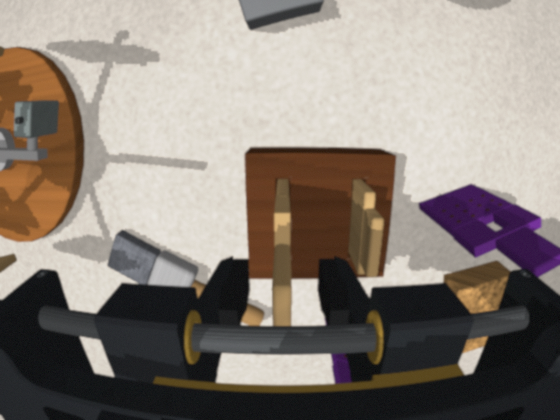

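View pics/s10.png

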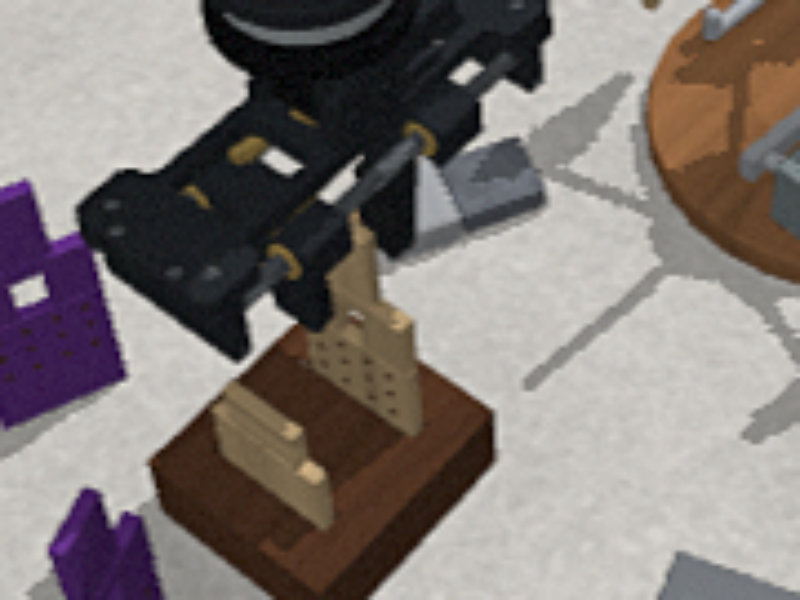

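Both views show the plate's tab between the fingers, with the plate edge-on at column 283, so I'll close on it.

```bash
python3 -m creep '[0,0,0,0,0,0,15,0,0,0,0,0,0,5,0,0,0,0,0,0,3,0,0,0,0,0,0,3,0,0,0,0,0,0,3,0,0,0,0,0,0,3]' 15; python3 -c "import h;h.rep()"; python3 -m creep '[0,0,-0.004,0,0,0,3,0,0,-0.006,0,0,0,3,0,0,-0.008,0,0,0,3,0,0,-0.012,0,0,0,3,0,0,-0.02,0,0,0,3,0,0,-0.02,0,0,0,3,0,0,-0.02,0,0,0,3,0,0,0,0,0,0,3]'
python3 - <<'E'
from h import *
rep()
im=env.snapshot("wrist");cv2.imwrite("pics/w11.png",im[:,:,::-1])
for t in("template_mid","template_hole"):print(t,[(np.round(d["at"],4),d["confidence"]) for d in env.place_of("wrist",t)])
im=env.snapshot('scene');cv2.imwrite('pics/s11.png',cv2.resize(im[180:345,140:360,::-1],(800,600)))
for t in("template_mid","template_hole"):print(t,[(np.round(d["at"],4),d["confidence"]) for d in env.place_of("scene",t)])
E
```

```text
time_s: 15.3
tool_pos: [0.4867, -0.1835, 0.1237]
ee_rot: [-2.344, 2.091, -0.001]
force: [-0.1, 0.6, 5.3]
width: 0.089
t 15.3 pos [ 0.4867 -0.1835  0.1237] yaw -83.47 pegang -96.54 r 297.0 Ftool [-0.56  0.   -5.29] Tz -0.023 w 0.089 q7 -1.42
time_s: 15.97
tool_pos: [0.4886, -0.1843, 0.2172]
ee_rot: [-2.342, 2.09, -0.011]
force: [-0.2, -0.7, 0.4]
width: 0.088
t 15.97 pos [ 0.4886 -0.1843  0.2172] yaw -83.49 pegang -96.16 r 297.5 Ftool [ 0.64  0.32 -0.38] Tz -0.006 w 0.088 q7 -1.38
template_mid [(array([ 0.5137, -0.3311,  0.0686]), 0.83)]
template_hole [(array([ 0.5126, -0.3281,  0.0827]), 0.74), (array([ 0.4918, -0.1857,  0.1888]), 0.73)]
template_mid [(array([ 0.5116, -0.3338,  0.0754]), 0.68), (array([ 0.4805, -0.1891,  0.1723]), 0.62), (array([ 0.3641, -0.2648,  0.0713]), 0.58)]
template_hole [(array([ 0.4845, -0.1851,  0.1847]), 0.82), (array([ 0.5179, -0.3321,  0.0833]), 0.74), (array([ 0.3649, -0.2684,  0.0802]), 0.69)]
```

View pics/s11.png

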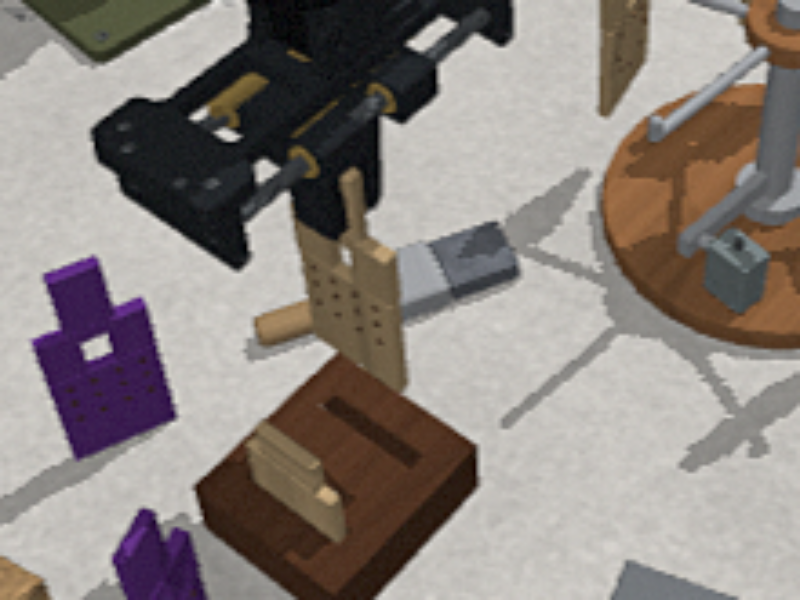

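```bash
python3 -c "
from h import *
to([.5205,-.038,.2172],-90.2)"; python3 -m creep '[0,0,0,0,0,3.3,3,0,0,0,0,0,3.4,3,0,0,0,0,0,0,3]'>/dev/null;  python3 -c "
from h import *
to([.5205,-.038,.1947],-90.2)"
```

```text
pos [ 0.4856 -0.1834  0.2123] yaw -83.47 F [ 0.02  0.16 -0.94] w 0.094 t 16.2667
 d tool mm [-140.5  -51.2   -4.9] turn deg [0.12 0.04 6.73]
pos [ 0.4859 -0.1834  0.2124] yaw -90.25 F [ 0.14 -0.76 -0.66] w 0.083 t 16.5167
 d tool mm [-145.6  -34.    17.7] turn deg [ 0.1   0.02 -0.05]
```

```bash
python3 -m creep '[-0.018,-0.0042,0.002,0,0,0,3,-0.018,-0.0042,0.002,0,0,0,3,-0.018,-0.0042,0.002,0,0,0,3,-0.018,-0.0042,0.002,0,0,0,3,-0.018,-0.0042,0.002,0,0,0,3,-0.018,-0.0042,0.002,0,0,0,3,-0.018,-0.0042,0.002,0,0,0,3,-0.018,-0.0044,0.003,0,0,0,3,0,0,0,0,0,0,3,0,0,0,0,0,0,3]'
python3 - <<'E'
from h import *
rep()
for c in("wrist","top","scene"):
    im=env.snapshot(c);cv2.imwrite(f"pics/{c}12.png",im[:,:,::-1])
    for t in("template_mid","template_hole","empty_hook","rack","stop_finger","peg"):print(c,t,[(np.round(d["at"],4),round(d["confidence"],2)) for d in env.place_of(c,t)])
s=cv2.imread("pics/scene12.png");cv2.imwrite("pics/s12.png",cv2.resize(s[150:270,260:420],(800,600),interpolation=2))
s=cv2.imread("pics/top12.png");cv2.imwrite("pics/t12.png",cv2.resize(s[150:240,180:300],(800,600),interpolation=2))
rep()
E
```

```text
time_s: 17.35
tool_pos: [0.5203, -0.0389, 0.1956]
ee_rot: [2.221, -2.22, -0.002]
force: [-0.1, 0.0, 0.2]
width: 0.091
t 17.35 pos [ 0.5203 -0.0389  0.1956] yaw -89.97 pegang -90.07 r 150.4 Ftool [-0.01  0.1  -0.16] Tz -0.004 w 0.091 q7 -1.72
wrist template_mid [(array([ 0.3691, -0.2711,  0.0768]), 0.76), (array([ 0.5098, -0.3299,  0.0708]), 0.55)]
wrist template_hole [(array([ 0.519 , -0.0377,  0.1683]), 0.93), (array([ 0.5104, -0.3277,  0.0793]), 0.69), (array([ 0.373 , -0.2691,  0.0821]), 0.68)]
wrist empty_hook [(array([0.5211, 0.01  , 0.1605]), 0.83)]
wrist rack [(array([0.5241, 0.1139, 0.0027]), 0.93)]
wrist stop_finger [(array([0.5247, 0.026 , 0.0417]), 0.61), (array([0.523 , 0.008 , 0.1611]), 0.33)]
wrist peg []
top template_mid [(array([ 0.5126, -0.3359,  0.0728]), 0.69), (array([ 0.3674, -0.2652,  0.075 ]), 0.67)]
top template_hole [(array([ 0.3648, -0.2639,  0.0861]), 0.65), (array([ 0.5107, -0.3306,  0.079 ]), 0.61)]
top empty_hook []
top rack [(array([ 0.5229,  0.114 , -0.0009]), 0.92)]
top stop_finger []
top peg [(array([0.5176, 0.1689, 0.2516]), 0.92)]
scene template_mid [(array([ 0.3657, -0.2692,  0.0715]), 0.9), (array([ 0.5122, -0.3341,  0.0764]), 0.87), (array([ 0.5174, -0.0436,  0.1569]), 0.58)]
scene template_hole [(array([ 0.5188, -0.334 ,  0.0819]), 0.96), (array([ 0.5194, -0.0411,  0.1691]), 0.89), (array([ 0.3662, -0.2659,  0.0786]), 0.7)]
scene empty_hook [(array([0.521 , 0.0131, 0.1614]), 0.61)]
scene rack [(array([ 0.5176,  0.1132, -0.    ]), 0.79)]
scene stop_finger [(array([0.5206, 0.0287, 0.0407]), 0.88)]
scene peg [(array([0.518 , 0.1676, 0.251 ]), 0.56)]
t 18.4 pos [ 0.5206 -0.0397  0.1962] yaw -90.17 pegang -89.95 r 151.2 Ftool [-0.42 -0.87  0.85] Tz 0.029 w 0.087 q7 -1.73
```

View pics/s12.png

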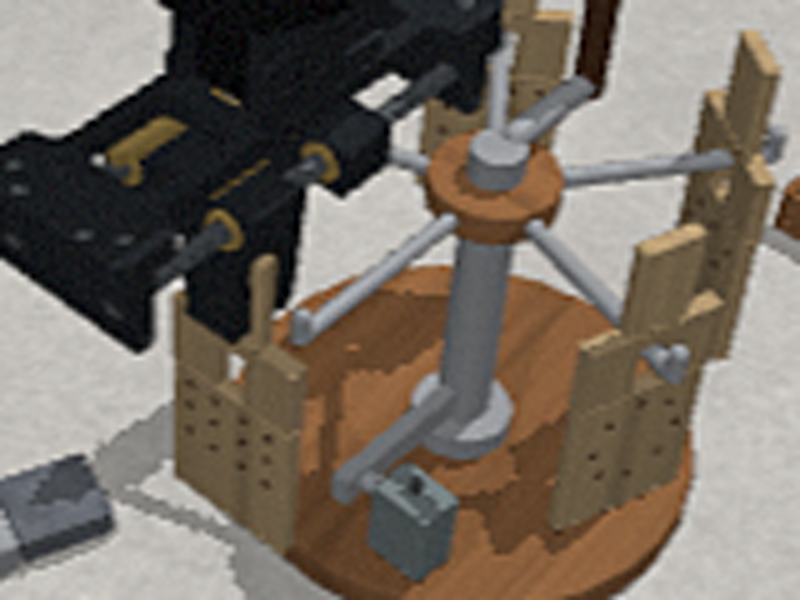

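View pics/t12.png

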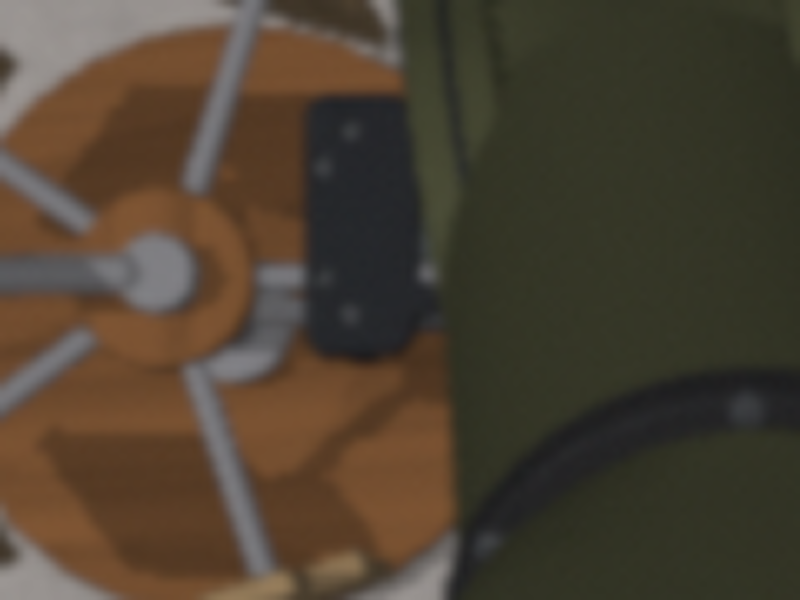

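View pics/wrist12.png

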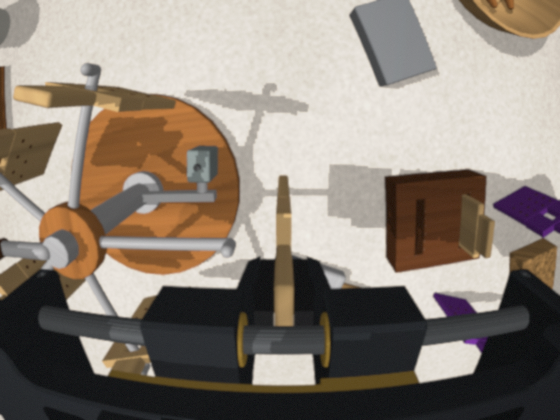

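Run:
```python
import cv2
s=cv2.imread("pics/scene12.png");cv2.imwrite("pics/s12b.png",cv2.resize(s[195:255,290:370],(800,600),interpolation=2))
s=cv2.imread("pics/wrist12.png");cv2.imwrite("pics/w12b.png",cv2.resize(s[170:260,200:320],(800,600),interpolation=2))
```

```text
(no output)
```

View pics/s12b.png

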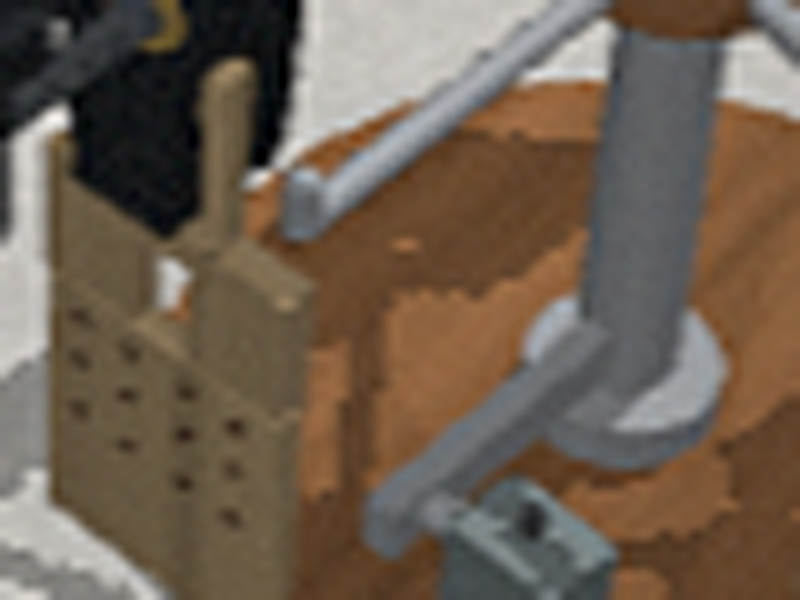

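View pics/w12b.png

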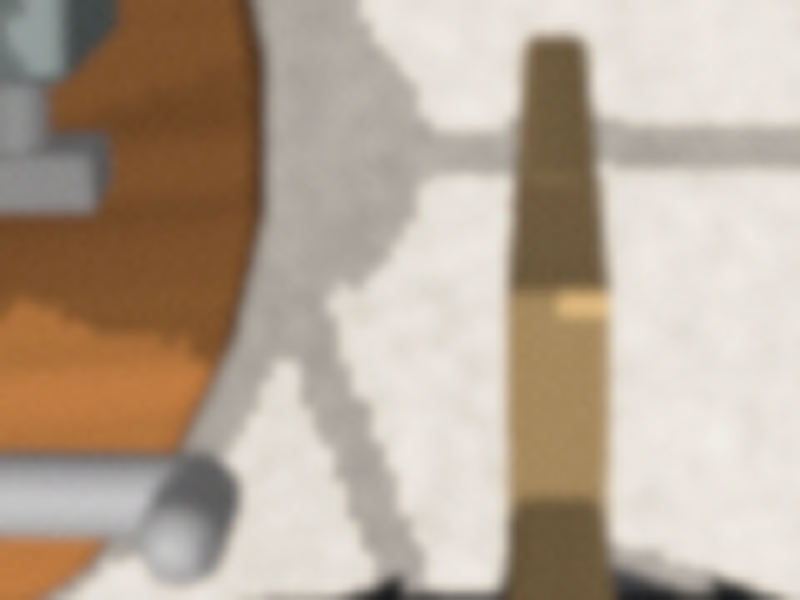

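```bash
cat >> h.py <<'E'
def line(cam,u,v):
    a=ray(cam,u,v,0.);b=ray(cam,u,v,.3);return a,(b-a)/np.linalg.norm(b-a)
def tri(ps,pw):
    (a,d),(b,e)=line("scene",*ps),line("wrist",*pw)
    s,t=np.linalg.lstsq(np.c_[d,-e],b-a,rcond=None)[0];p,q=a+s*d,b+t*e
    return ((p+q)/2).round(4),((p-q)*1000).round(1)
E
python3 - <<'E'
from h import *
rep()
print("tip top",tri((320.5,213),(226.5,251.5)))
print("tip top alt",tri((320.5,213),(228,249)))
print("shoulder outer -y face",tri((319.3,225.3),(291.2,213.5)))
print("shoulder/tab -y face",tri((313,220),(290.8,244.7)))
# plane method
t=st()[1]
for n,(u,v) in dict(outer=(319.3,225.3),leftouter=(295.8,210.3),holeL=(305.5,225.5),holeR=(309.2,228.4)).items():
    a,d=line("scene",u,v);s=((t[1]-.004)-a[1])/d[1];print(n,(a+s*d).round(4))
E
```

```text
t 18.4 pos [ 0.5206 -0.0397  0.1962] yaw -90.17 pegang -89.95 r 151.2 Ftool [-0.42 -0.87  0.85] Tz 0.029 w 0.087 q7 -1.73
tip top (array([ 0.5227, -0.005 ,  0.1713]), array([ 2.9,  0.8, -1.2]))
tip top alt (array([ 0.5245, -0.0065,  0.1731]), array([ 1.8,  0.5, -0.7]))
shoulder outer -y face (array([ 0.5513, -0.042 ,  0.1868]), array([ 3.3,  1.2, -1.1]))
shoulder/tab -y face (array([ 0.5358, -0.0419,  0.1897]), array([ 3.8,  0.9, -1.7]))
outer [ 0.5548 -0.0437  0.1893]
leftouter [ 0.4972 -0.0437  0.1868]
holeL [ 0.5223 -0.0437  0.1647]
holeR [ 0.5316 -0.0437  0.1639]
```

```bash
python3 -m creep '[0,-0.0018,0.003,0,0,0,3,-0.007,0,0,0,0,0,3,-0.007,0,0,0,0,0,3,-0.006,0,0,0,0,0,3,0,0,0,0,0,0,3,0,0,0,0,0,0,3]'>/dev/null
python3 - <<'E'
from h import *
rep()
for c in("wrist","scene"):
    im=env.snapshot(c);cv2.imwrite(f"pics/{c}13.png",im[:,:,::-1])
    for t in("template_hole","empty_hook"):print(c,t,[(np.round(d["at"],4),round(d["confidence"],2)) for d in env.place_of(c,t) if d["at"][1]>-.1])
s=cv2.imread("pics/scene13.png");cv2.imwrite("pics/s13b.png",cv2.resize(s[190:250,290:370],(800,600),interpolation=2))
s=cv2.imread("pics/wrist13.png");cv2.imwrite("pics/w13b.png",cv2.resize(s[170:260,220:340],(800,600),interpolation=2))
E
```

```text
t 18.9 pos [ 0.5225 -0.0188  0.1933] yaw -90.07 pegang -89.12 r 130.3 Ftool [0.73 0.25 0.42] Tz -0.02 w 0.089 q7 -1.76
wrist template_hole [(array([ 0.525 , -0.0181,  0.1645]), 0.74)]
wrist empty_hook [(array([0.5229, 0.0087, 0.1615]), 0.9)]
scene template_hole [(array([ 0.521 , -0.0235,  0.1657]), 0.84)]
scene empty_hook [(array([0.5171, 0.0107, 0.1582]), 0.6)]
```

View pics/s13b.png

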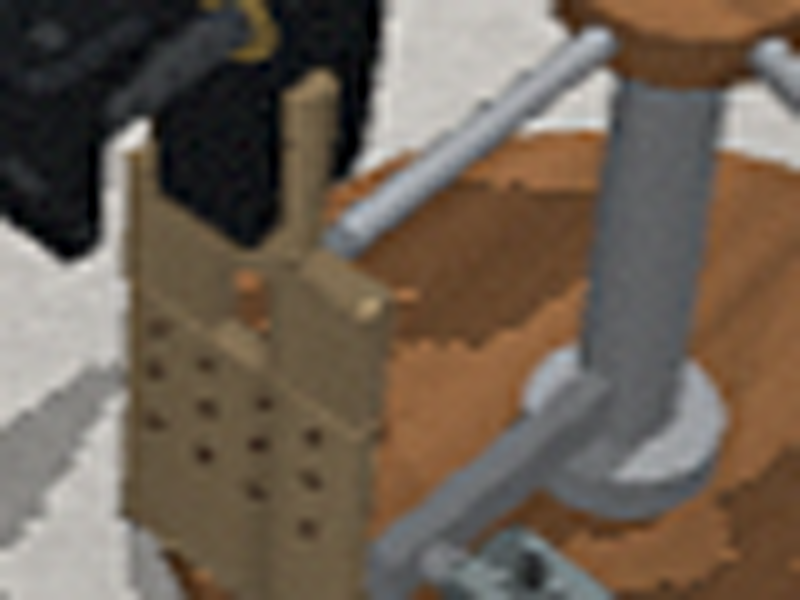

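View pics/w13b.png

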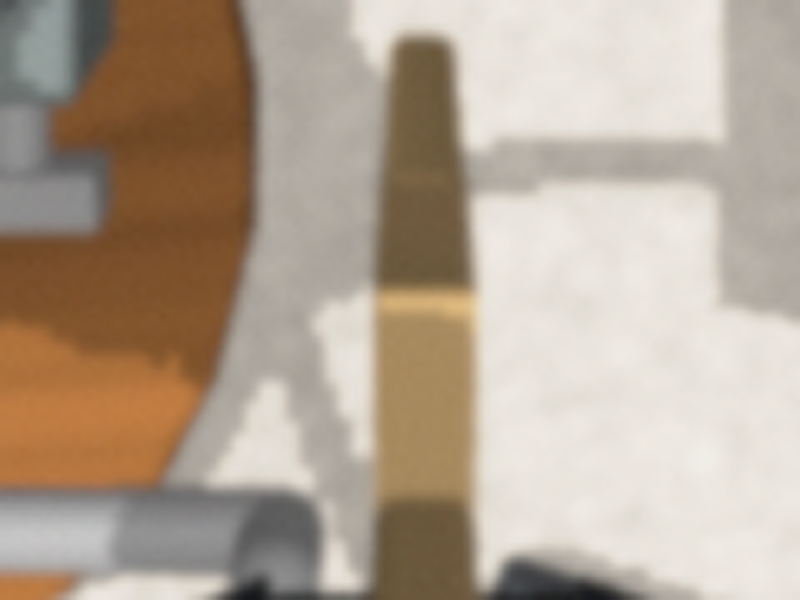

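Run:
```python
from h import *
rep()
z=.165+.020
print("rod",ray("wrist",231,249.7,.16),ray("wrist",223,249.4,.16))
for dz in(0,.002):print("outer-30",ray("wrist",283.8,213.3,z+dz)-[.03,0,0],"tab-14",ray("wrist",283.8,244.7,z+dz)-[.014,0,0])
# scene: rod line pts
for u,v in((290+38.5,190+18.5),(290+47.5,190+12.2),(290+58,190+5)):print("scene rod",ray("scene",u,v,.16))
```

```text
t 19.2 pos [ 0.5225 -0.0201  0.1932] yaw -90.21 pegang -89.15 r 131.6 Ftool [-0.35 -0.52  0.85] Tz -0.006 w 0.095 q7 -1.76
rod [0.52029239 0.01299933 0.16      ] [0.52044089 0.01798072 0.16      ]
outer-30 [ 0.52175096 -0.019299    0.185     ] tab-14 [ 0.52065232 -0.0192484   0.185     ]
outer-30 [ 0.52240536 -0.01929816  0.187     ] tab-14 [ 0.52152819 -0.01924821  0.187     ]
scene rod [0.52029137 0.02372592 0.16      ]
scene rod [0.52131097 0.04936925 0.16      ]
scene rod [0.52281618 0.07987908 0.16      ]
```

```bash
python3 -m creep '[0,0.0009,0,0,0,0,3,-0.003,0,0,0,0,0,3,-0.003,0,0,0,0,0,3,-0.003,0,0,0,0,0,3,0,0,0,0,0,0,3]'>/dev/null; python3 -c "import h;h.rep()"; python3 -m creep '[-0.003,0,0,0,0,0,3,-0.003,0,0,0,0,0,3,0,0,0,0,0,0,3]'>/dev/null; python3 -c "import h;h.rep()";python3 -m creep '[-0.003,0,0,0,0,0,3,-0.003,0,0,0,0,0,3,0,0,0,0,0,0,3]'>/dev/null; python3 -c "import h;h.rep()"
python3 - <<'E'
from h import *
for c in("wrist","scene"):
    im=env.snapshot(c);cv2.imwrite(f"pics/{c}14.png",im[:,:,::-1])
s=cv2.imread("pics/scene14.png");cv2.imwrite("pics/s14b.png",cv2.resize(s[190:250,290:370],(800,600),interpolation=2))
s=cv2.imread("pics/wrist14.png");cv2.imwrite("pics/w14b.png",cv2.resize(s[170:290,200:360],(800,600),interpolation=2))
E
```

```text
t 19.62 pos [ 0.5217 -0.0095  0.1932] yaw -90.09 pegang -89.44 r 121.1 Ftool [-0.29 -0.06  0.  ] Tz -0.014 w 0.09 q7 -1.78
t 19.87 pos [ 0.5217 -0.0038  0.1932] yaw -90.11 pegang -89.41 r 115.3 Ftool [-0.2  -0.34  0.26] Tz 0.021 w 0.092 q7 -1.79
t 20.12 pos [0.5217 0.0022 0.1932] yaw -90.12 pegang -89.38 r 109.3 Ftool [-0.16  0.59  0.19] Tz -0.005 w 0.091 q7 -1.8
```

View pics/s14b.png

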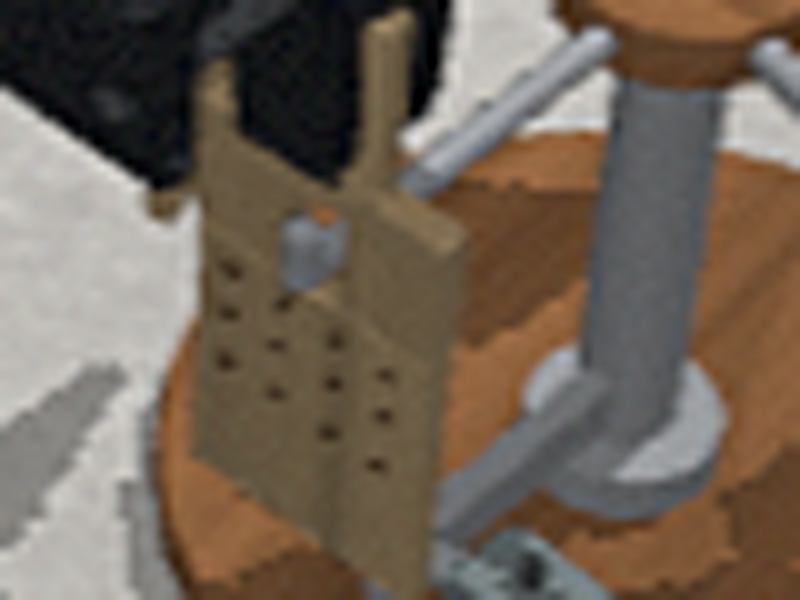

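View pics/w14b.png

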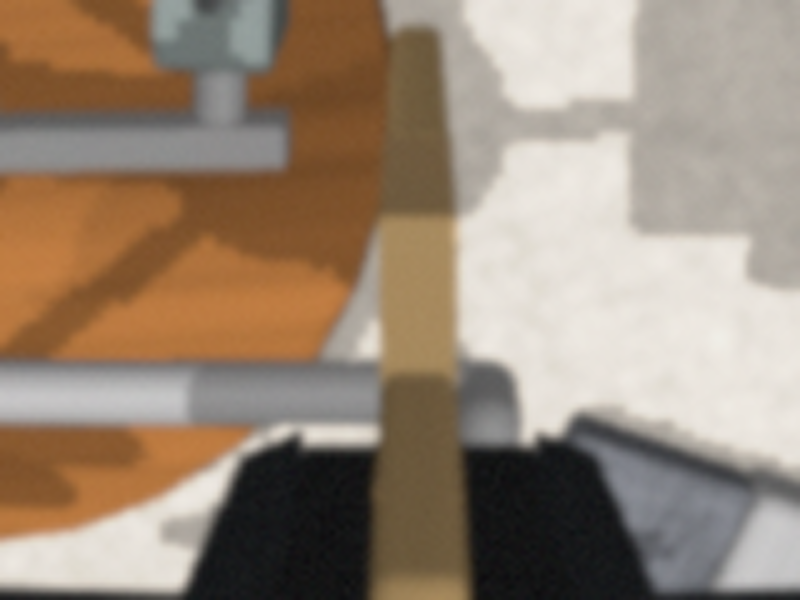

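The hook's tip now sticks out through the hole, on the outer side of the plate, at (315,250) in the scene zoom. There is no contact force.

```bash
python3 -m creep '[-0.003,0,0,0,0,0,3,-0.003,0,0,0,0,0,3,-0.002,0,0,0,0,0,3,0,0,0,0,0,0,3]'>/dev/null; python3 -c "import h;h.rep()"; python3 -m creep '[0,0,0.002,0,0,0,3,0,0,0.002,0,0,0,3,0,0,0.002,0,0,0,3,0,0,0.001,0,0,0,3,0,0,0,0,0,0,3]'>/dev/null; python3 -c "import h;h.rep()";python3 -m creep '[0,0,0.001,0,0,0,3,0,0,0.001,0,0,0,3,0,0,0,0,0,0,3]'>/dev/null; python3 -c "import h;h.rep()"; python3 -m creep '[0,0,0.001,0,0,0,3,0,0,0,0,0,0,3]'>/dev/null; python3 -c "import h;h.rep()"
```

```text
t 20.55 pos [0.5217 0.0101 0.1932] yaw -90.11 pegang -89.32 r 101.4 Ftool [-0.18 -0.48  0.48] Tz -0.03 w 0.089 q7 -1.81
t 20.97 pos [0.5214 0.0091 0.1858] yaw -90.18 pegang -89.49 r 102.4 Ftool [-0.44 -0.15  1.19] Tz 0.022 w 0.088 q7 -1.81
t 21.22 pos [0.5216 0.0092 0.1841] yaw -90.18 pegang -89.40 r 102.3 Ftool [ 0.29 -0.19  0.93] Tz -0.006 w 0.088 q7 -1.81
t 21.38 pos [0.5216 0.0093 0.1831] yaw -90.17 pegang -89.36 r 102.2 Ftool [0.09 0.52 0.55] Tz -0.011 w 0.089 q7 -1.81
```

```bash
R="import h;h.rep()"; M='[0,0,0.0007,0,0,0,3,0,0,0,0,0,0,3]'; python3 -m creep '[0,0,0.0007,0,0,0,3,0,0,0,0,0,0,3]'>/dev/null; python3 -c "$R"; python3 -m creep '[0,0,0.0007,0,0,0,3,0,0,0,0,0,0,3]'>/dev/null; python3 -c "$R";python3 -m creep '[0,0,0.0007,0,0,0,3,0,0,0,0,0,0,3]'>/dev/null; python3 -c "$R"
```

```text
t 21.55 pos [0.5216 0.0093 0.1824] yaw -90.17 pegang -89.38 r 102.2 Ftool [-0.15  0.14  1.04] Tz 0.019 w 0.087 q7 -1.81
t 21.72 pos [0.5216 0.0093 0.1817] yaw -90.17 pegang -89.36 r 102.2 Ftool [-0.84  0.19 -0.19] Tz -0.006 w 0.089 q7 -1.81
t 21.88 pos [0.5217 0.0093 0.1815] yaw -90.18 pegang -89.32 r 102.2 Ftool [-0.36  0.66 -3.67] Tz -0.034 w 0.089 q7 -1.81
```

The hook now bears the template: about 4 N upward at TCP z = 0.1815. I'll open the gripper and retreat straight up.

```bash
python3 -m creep '[0,0,0,0,0,0,10,0,0,0,0,0,0,15,0,0,0,0,0,0,25,0,0,0,0,0,0,35,0,0,0,0,0,0,35,0,0,0,0,0,0,35]'
python3 - <<'E'
from h import *
for c in("wrist","scene"):
    im=env.snapshot(c);cv2.imwrite(f"pics/{c}15.png",im[:,:,::-1])
s=cv2.imread("pics/scene15.png");cv2.imwrite("pics/s15b.png",cv2.resize(s[150:270,260:420],(800,600),interpolation=2))
rep()
E
```

```text
time_s: 22.38
tool_pos: [0.5217, 0.0093, 0.1811]
ee_rot: [2.218, -2.225, 0.0]
force: [0.1, 0.0, 0.1]
width: 0.351
t 22.48 pos [0.5217 0.0093 0.1811] yaw -90.17 pegang -89.35 r 102.3 Ftool [ 0.39 -0.14  0.24] Tz 0.022 w 0.35 q7 -1.81
```

View pics/s15b.png

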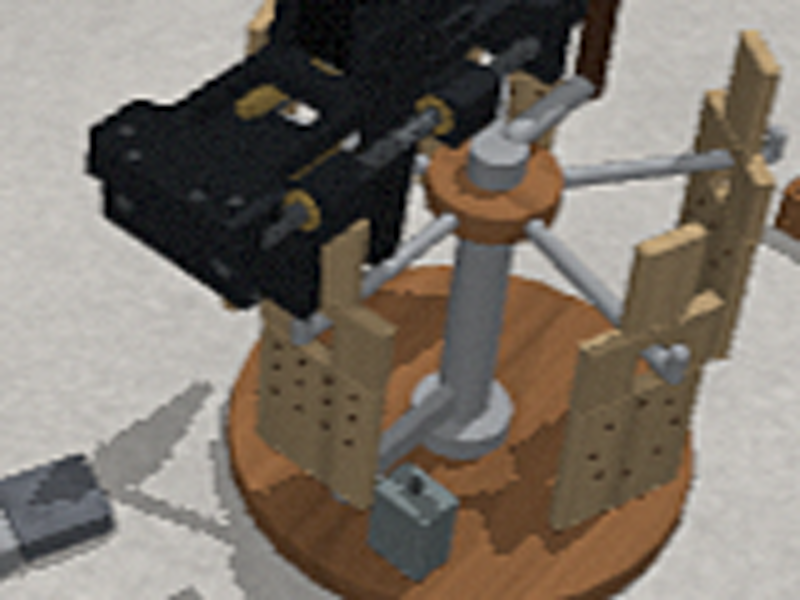

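View pics/wrist15.png

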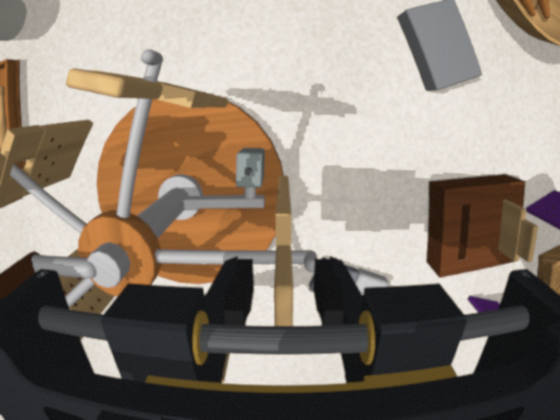

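Released; the template hangs on the arm. Next I'll go straight up, then look.

```bash
python3 -m creep '[0,0,-0.005,0,0,0,35,0,0,-0.01,0,0,0,35,0,0,-0.02,0,0,0,35,0,0,-0.02,0,0,0,35,0,0,-0.02,0,0,0,35,0,0,-0.02,0,0,0,35,0,0,-0.02,0,0,0,35,0.02,0.02,0,0,0,0,35,0.03,0.02,0,0,0,0,35,0.03,0.02,0,0,0,0,35,0.03,0.02,0,0,0,0,35,0.03,0,0,0,0,0,35,0,0,0,0,0,0,35,0,0,0,0,0,0,35,0,0,0,0,0,0,35]'
python3 - <<'E'
from h import *
for c in("top","scene"):
    im=env.snapshot(c);cv2.imwrite(f"pics/{c}16.png",im[:,:,::-1])
    for t in("template_hole","empty_hook","blank_mid"):print(c,t,[(np.round(d["at"],4),round(d["confidence"],2)) for d in env.place_of(c,t) if t!="template_hole" or d["at"][1]>-.1])
s=cv2.imread("pics/scene16.png")
cv2.imwrite("pics/s16b.png",cv2.resize(s[150:330,190:430],(800,600),interpolation=2))
cv2.imwrite("pics/s16c.png",cv2.resize(s[190:270,300:400],(800,640),interpolation=2)[:600])
rep()
E
```

```text
time_s: 23.73
tool_pos: [0.4416, -0.1298, 0.2964]
ee_rot: [-2.218, 2.224, -0.0]
force: [0.0, 0.7, 0.3]
width: 0.345
top template_hole [(array([0.521 , 0.0088, 0.1503]), 0.67)]
top empty_hook [(array([0.5194, 0.0105, 0.1613]), 0.77)]
top blank_mid []
scene template_hole [(array([0.5211, 0.0064, 0.1555]), 0.8)]
scene empty_hook [(array([0.5219, 0.0108, 0.1585]), 0.66)]
scene blank_mid [(array([ 0.4921, -0.2365,  0.0496]), 0.61)]
t 24.13 pos [ 0.4414 -0.1299  0.2961] yaw -90.11 pegang -108.15 r 254.1 Ftool [-1.03  0.08 -0.76] Tz -0.031 w 0.35 q7 -1.48
```

View pics/s16b.png

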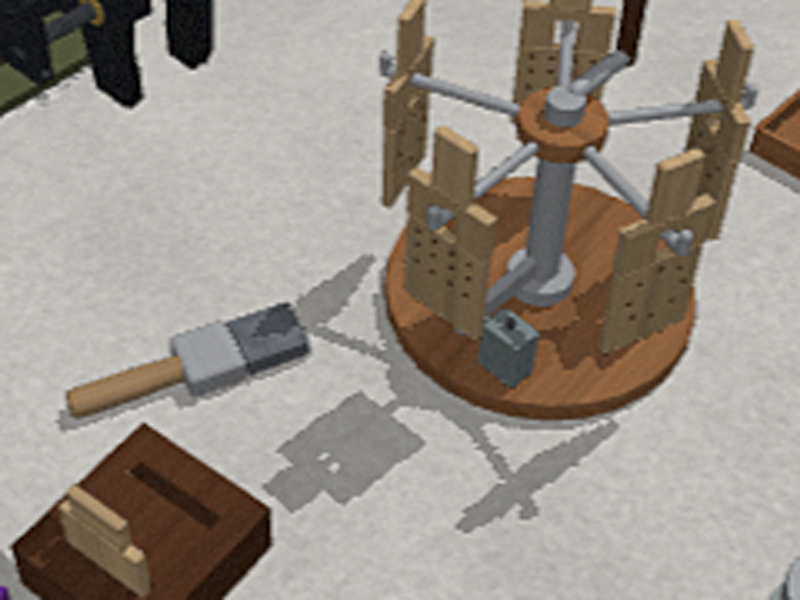

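View pics/s16c.png

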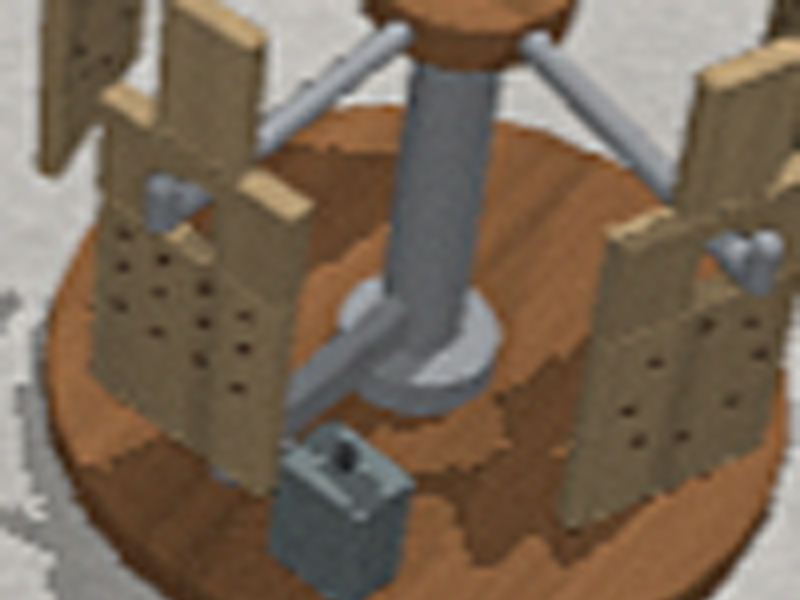

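Run:
```python
import cv2,numpy as np
a=cv2.imread("pics/t8.png")
s=cv2.imread("pics/top16.png");b=cv2.resize(s[120:260,160:345],(800,605))[:600]
cv2.imwrite("pics/cmp16.png",np.vstack([a[200:450,100:500],b[200:450,100:500]]).repeat(1,0))
w=cv2.imread("pics/wrist15.png");cv2.imwrite("pics/w15b.png",cv2.resize(w[135:225,190:310],(800,600),interpolation=2))
```

```text
(no output)
```

View pics/cmp16.png

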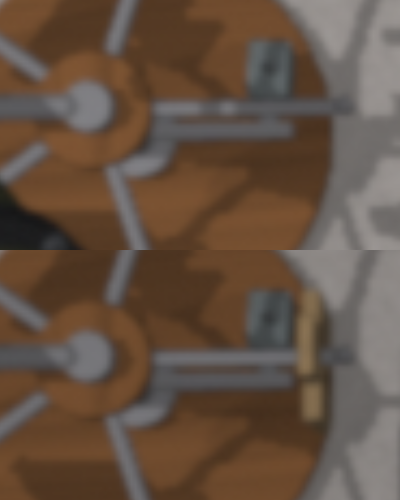

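View pics/w15b.png

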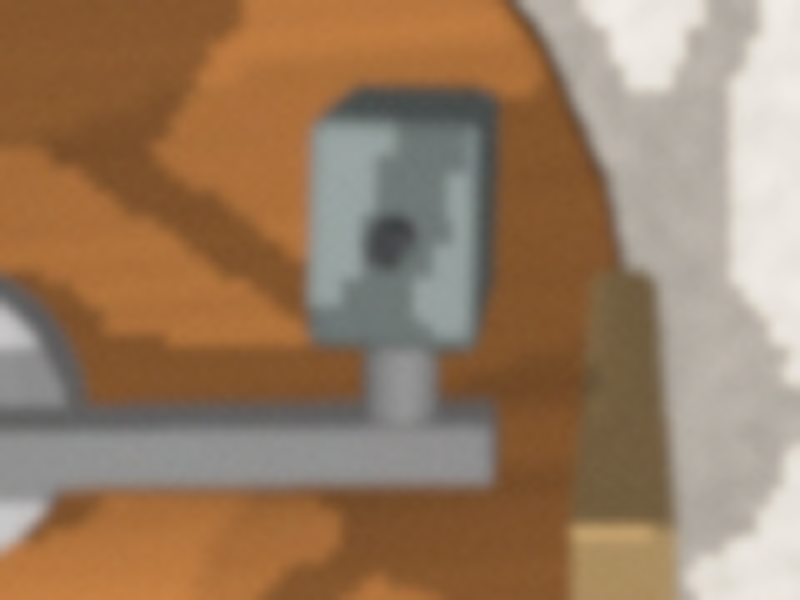

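```bash
python3 -c "
from h import *
rep(); print(env.job_done())"
```

```text
t 24.13 pos [ 0.4414 -0.1299  0.2961] yaw -90.11 pegang -108.15 r 254.1 Ftool [-1.03  0.08 -0.76] Tz -0.031 w 0.35 q7 -1.48
the job is handed in; nothing more can be done
None
```

I turned the rack onto its stop pin, hung the template on the empty hook and let go. I handed the job in at about 24 s of the 72 s allowed; no verdict was reported.

- **Rack:** I turned it by the peg, in half-degree steps near the stop. The force at the peg rose from about 6.8 to 8.8 N, and I went on to about 3° past first contact, roughly 4 mm of pin travel. It levelled off near 8.7 N over the last 1°, instead of rising further. I could not read the pin force directly. The top views from before and after hanging show the rack in the same place, with the stop finger on the pin.
- **Template:** I drew it straight up out of the block and threaded it over the hook with no measurable contact. I lowered it until the hook bore it, at about 4 N, and then released it. The last readings put the hole at about (0.521, 0.008, 0.153) against the hook at about (0.521, 0.011, 0.160). That is 7 mm below the arm, where 8 mm was expected. The two cameras differed by about 5 mm in the hole's height (0.150 and 0.156).
- **Blank and robot:** The blank still stands in its slot; its last reading, (0.492, -0.237), is within the detector's scatter of its start. In its last check the top camera did not detect the blank, so this rests on the scene camera alone. The gripper is well clear of everything.

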